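# Tip the specimen mounts into the yellow corner of the tote

## Task

One aluminium specimen mount has been left on the bench: put it into the blue tote with the other three, setting it down inside rather than dropping it in from above. Then take hold of the tote and tip it up, with its yellow-taped corner staying down on the bench or just above it, until all four mounts have slid together into that corner, and finish still holding the tote steady and tilted like that, leaning on nothing but the bench, so that a colleague can pick the mounts out. Leave everything else on the bench where it is.

Things in the scene. Friction and masses are not known exactly. Their poses are not given: they have to be found in the camera images.
- tote: open blue plastic tray, loose, 0.30 to 0.54 kg empty: outside 280 mm along its x, 190 mm along its y, walls 48 mm high, walls and floor 4 mm thick; rim flange 6 mm wide outside the top, absent beside the end grips. Origin: centre of the underside, z up. Stands flat, its x axis within 30 degrees of world +y. The mounts slide on its smooth floor from about 9 to 12 degrees of slope, along a wall from 15 or more
- tote_grip (a point): middle of the upright flat grip at the tote's +x end, away from the yellow corner: at (140, 0, 70) mm in the tote's frame, axes as the tote's. The grip is 12 mm thick along x (134 to 146 mm), 60 mm wide along y, its top 84 mm above the underside. The -x end has an equal grip
- yellow_corner (a point): the inside floor corner at the tote's yellow tape (tape on the rim and walls of the -x, +y corner), on top of the floor where the two walls meet: at (-136, 91, 4) mm in the tote's frame; axes as the tote's, so the inside lies towards +x and -y
- mount_stray_center (a point): centre (half-way up) of the mount that lies on the bench: a flat aluminium cylinder, 32 mm across, 10 mm high, axis upright, about 22 g, fine groove round the side; clear of other things by at least 30 mm
- mount_a_center (a point): centre of a mount in the tote, same kind (32 mm across, 10 mm high); at the start in the half away from the yellow end, y above 0 in the tote's frame
- mount_b_center (a point): centre of a mount in the tote, same kind; at the start in the half away from the yellow end, y below 0 in the tote's frame
- mount_c_center (a point): centre of a mount in the tote, same kind; at the start in the yellow half but on the side away from the yellow corner (y below -25 mm in the tote's frame), so the quarter of the floor at the yellow corner is empty
- dishes: bystander: two small clear culture dishes stacked, 58 mm across, 29 mm high; origin at the centre of the underside
- dropper: bystander: small amber dropper bottle with black cap, 27 mm across, 62 mm high; origin at the centre of the underside
- bottle_rack: bystander: two white bottles in a red holder, 56 x 118 mm, 131 mm high; origin at the centre of the underside
- slide_box: bystander: flat green box for slides, 88 x 183 mm, 38 mm high; origin at the centre of the underside
- lens_brush: bystander: small brush lying along its x, 150 mm long; origin at the middle, on the bench
- stage_joystick: bystander, fixed: cream stage-control box 150 x 110 mm with a black joystick, 91 mm high; origin at the centre of the underside
Mind the look-alikes: they are no part of the job. Leave any green look-alike of the part that bears mount_a_center alone.

How it is judged:
By the outcome, as a careful person would: the job done as asked, in the order asked, and still so for the second after the job is handed in, while the arm keeps its last pose, push and grip.
It also fails if it takes over 58 s, if anything falls off the work surface, if the arm or the gripper's body presses on something with over 40 N, if the wrist force passes 120 N, or if a joint passes its speed limit or range.

## Robot

A 7-joint arm with a two-finger parallel gripper is mounted at the origin on the work surface. World frame = base frame: x ahead of the robot, y to its left, z up, the work surface at z = 0. Lengths are in m, angles in rad, forces in N, time in s.
With the tool pointing down it reaches from about 0.4 to 0.85 m from the base axis. Payload 4.5 kg.
Tool frame: the origin (TCP) lies midway between the tips of the shut fingers; the grasp point (between the pads) lies 19 mm behind it; z points along the fingers, y is the direction in which the jaws open and shut (so a half turn about z gives the same grasp; the last joint's range is limited). The gripper opens to 88 mm and grips with 3 to 60 N. Pads are 18 mm wide; open, the fingers measure 123 mm over their backs; the gripper's body (75 mm by 187 mm) begins 45 mm behind the grasp point.
Start: joints at [-1.118, 0.689, -0.195, 1.565, 0.157, 0.902, -0.215], TCP at [0.254, 0.571, 0.239] pointing down, gripper open.
Joint ranges: [-3.01, 3.01], [-0.46, 2.08], [-1.47, 1.51], [0.13, 2.56], [-1, 4.14], [0.04, 2.09], [-2.66, 2.66]. Speed limits (rad/s): [2.57, 2.57, 3.14, 3.14, 3.14, 3.14, 3.14].

## Interface

Orientations are given as a unit quaternion [x, y, z, w].
In Python, from plant import get_state, snapshot, finish_job, regions_of gives the robot as it stands.
- The arm moves only by the tool send_rows, never from a script. Its argument "series" is a list of rows, each an object of numbers: "grip": the opening, from 0 (shut) to 1 (fully open); "dx", "dy", "dz": the shift along the tool's x, y, z in mm; "turn": the turn about the tool's z in rad. A call has 1 to 20 rows; each row shifts and turns the commanded pose from where the row before left it, along the tool's axes as they then stand; what a row does not reach is not made up. A row lasts 1/10 s, in which the tool goes at most 50 mm and 8.59 degrees, less where a joint would pass 70% of its speed; a pose out of reach is approached as far as the arm can. A call is refused whole if a number of a shift passes 50 or a number of a turn 0.15, either way. A call with a gripper value outside its range is refused whole. The fingers move at their own pace and stop on an object; "force" is the grip in N (left out, the last holds). Time passes only in rows, so rows that do not move let the fingers close. It gives the time, the measured TCP pose, the force and the opening at its end, in the units of the state.
- get_state(): the state, without advancing time (a new reading comes with each control period).
- snapshot(name): name is "scene" or "top" or "wrist"; returns a dict with "img" (420x560x3 uint8, red, green, blue), "depth" (420x560 float32, m along the optical axis (not along the pixel's ray), 0 where there is no reading), "fov_y" (degrees; the focal length in pixels is half the picture's height over the tangent of half this angle, whatever the lens; pixels are square), "cx", "cy" (the principal point, pixels), "R" (3x3) and "t" (3): a world point X has camera coordinates R X + t. Camera axes: x right, y down, z forward; pixel columns grow to the right and rows downward; lengths in m; the calibration is good to about 2 mm. A picture is of the moment at which its call begins.
- finish_job(): hands the job in, once; it reports no verdict.
Trained networks look in a picture, given as the dict that the camera call returned (one of the last four; its "shot" number tells which), for a name from the list of things; names that differ only in an ending like _2 or _b are one class to them, and where a whole thing is asked for, a point or a joint stands for the part that bears it (a point fixed in the world has none). Each returns a list of dicts, best first, with "score" (0 to 1); they miss things now and then, are a little off and sometimes report something else, mostly with a low value. They report only what shows in the picture. A call takes as long as a camera call. They do not tell look-alikes from the thing itself.
- regions_of(picture, target): "pixels" (420x560 bool, what is visible of it) and "extent" ([left, top, right, bottom] in pixels, round what is visible of it).
The state is a dict: "clock": time; "q": joint angles; "qd": joint speeds; "joint_torque": joint torques, N m; "tool_pos": TCP position; "eef_rot": TCP orientation; "contact_force": force on the tool from outside, world axes, zero at the start; "moment": the same for the moment, N m; "opening": opening from 0.0 (shut) to 1.0 (fully open).
Only numpy, scipy, OpenCV 4.12 (cv2) and the standard library are available. Lean on these libraries where they do the work, as an engineer would, in place of code of your own. Each camera call takes 0.05 s, during which the arm holds its last target.

## Working session

There is one attempt and no reset: what is moved stays moved. The work goes in short steps, Python scripts to look and compute and a tool call to move; the robot and the scene stay as the last step left them, time stands still between calls to the robot, and variables do not carry over. Pictures are saved under pics/ and viewed, and the job is handed in when it is done.

Besides the shell and the picture viewer there is one more tool, called after "Call:" by a JSON object that holds its "method" and its "body". send_rows: Moves the arm, as the interface text tells. Its arguments: {"type":"object","properties":{"series":{"type":"array","items":{"type":"object","properties":{"grip":{"type":"number"},"dx":{"type":"number"},"dy":{"type":"number"},"dz":{"type":"number"},"turn":{"type":"number"}}}},"force":{"type":"number"}},"required":["series"]}

```bash
ls; mkdir -p pics
python3 - <<'E'
from plant import *
import cv2,pickle
for n in ["scene","top","wrist"]:
    p=snapshot(n); cv2.imwrite(f"pics/{n}0.png",p["img"][:,:,::-1]); pickle.dump(p,open(f"pics/{n}0.pkl","wb"))
    print(n,p["fov_y"],p["cx"],p["cy"],p["R"],p["t"])
s=get_state(); print(s)
E
```

```text
pics
scene 53.70880442587937 275.76869320480085 209.0751553324293 [[-0.45407887  0.89094949  0.00462384]
 [ 0.53467932  0.27664718 -0.7984888 ]
 [-0.71269236 -0.36010462 -0.60199191]] [ 0.21234559 -0.2546886   1.60997091]
top 45.79092106517058 281.9128186830263 208.96537921486413 [[-0.01353576 -0.99990785  0.00103686]
 [-0.97540535  0.0129759  -0.22003645]
 [ 0.22000271 -0.00398972 -0.9754911 ]] [0.04945932 0.57921635 1.14133914]
wrist 65.58039483720277 278.2849130659487 208.7917062229985 [[ 0.40675736  0.91353557 -0.00109914]
 [ 0.88168546 -0.3922604   0.2622261 ]
 [ 0.23912172 -0.10763149 -0.96500584]] [-0.62367973 -0.0364304   0.38880584]
{'clock': 0.15, 'q': array([-1.11820768,  0.6898058 , -0.19451088,  1.56605176,  0.15733045,
        0.90250003, -0.2151399 ]), 'qd': array([ 0.00037079, -0.00278639, -0.00152925, -0.00144789,  0.00021391,
        0.00143721, -0.00052558]), 'joint_torque': array([-1.53516095e-03, -5.27861273e+01, -1.26828242e+00, -1.53589493e+01,
       -5.24727954e-02,  3.87369742e-03,  1.03960347e-04]), 'tool_pos': array([0.25402008, 0.57055114, 0.23809905]), 'eef_rot': array([ 2.07855203e-01,  9.78159365e-01, -6.82525215e-04, -7.77154830e-05]), 'contact_force': array([-0.106182  , -0.50390434, -0.32467531]), 'moment': array([ 0.0254533 ,  0.01660013, -0.04766644]), 'opening': 0.9997780830284767}
```

View pics/scene0.png

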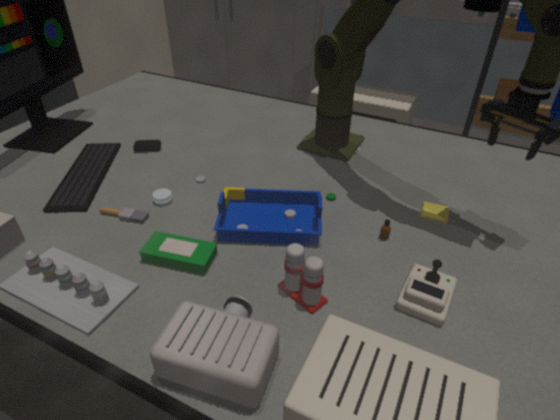

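View pics/top0.png

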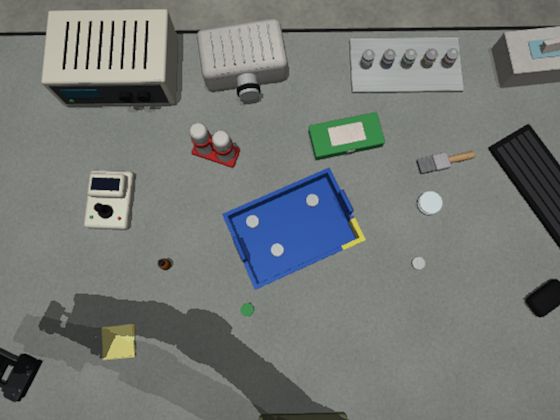

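View pics/wrist0.png

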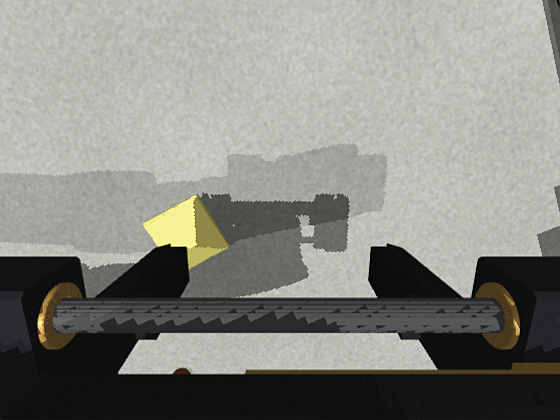

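The top view shows the tote around (293,228), its yellow corner at (355,237), and mounts inside at (252,221), (312,200) and (277,250). Things that could be taken for the stray mount: the grey-white disc at (418,263), the green disc at (247,309, the look-alike) and the culture dish at (430,203, too large). I choose (418,263). Next I measure it and check it in a crop.

```bash
cat > h.py <<'E'
import numpy as np,cv2,pickle
from plant import *
def K(p): return 210/np.tan(np.radians(p["fov_y"]/2))
def pts(p,m):
    v,u=np.where(m&(p["depth"]>0)); z=p["depth"][v,u]; f=K(p)
    c=np.c_[(u-p["cx"])/f*z,(v-p["cy"])/f*z,z]
    return (c-p["t"])@p["R"]
def proj(p,X):
    c=np.atleast_2d(X)@p["R"].T+p["t"]; f=K(p)
    return np.c_[c[:,0]/c[:,2]*f+p["cx"],c[:,1]/c[:,2]*f+p["cy"]]
E
python3 - <<'E'
from h import *
for n in ["top","scene"]:
    p=snapshot(n)
    for t in ["mount_stray_center","tote","dishes","dropper","bottle_rack","slide_box","lens_brush"]:
        for r in regions_of(p,t)[:6]:
            P=pts(p,r["pixels"])
            if len(P): 
                print(n,t,round(r["score"],2),[int(e) for e in r["extent"]],"mean",P.mean(0).round(4),"mid",((P.min(0)+P.max(0))/2).round(4),"rng",np.ptp(P,axis=0).round(3),'zmax',P[:,2].max().round(3))
    if n=="top":
        i=p["img"][230:340,200:450,::-1]; cv2.imwrite("pics/crop1.png",cv2.resize(i,None,fx=3,fy=3,interpolation=cv2.INTER_CUBIC)); pickle.dump(p,open("pics/top.pkl","wb"))
        r=regions_of(p,"tote")[0]; P=pts(p,r["pixels"])
        q=P[(P[:,2]>.040)&(P[:,2]<.056)]
        print(cv2.minAreaRect((q[:,:2]*1000).astype(np.float32)))
        q=P[P[:,2]>.062]; print("grips",len(q))
        for s in (q[:,1]>P[:,1].mean(),q[:,1]<P[:,1].mean()):print(q[s].mean(0),np.ptp(q[s],axis=0), q[s].max(0))
E
```

```text
top mount_stray_center 0.52 [219, 167, 365, 289] mean [0.5445 0.0142 0.0156] mid [0.5468 0.0157 0.0435] rng [0.305 0.346 0.095] zmax 0.091
top mount_stray_center 0.5 [411, 255, 424, 271] mean [ 0.4512 -0.2921  0.0106] mid [ 0.4516 -0.2929  0.0097] rng [0.028 0.032 0.015] zmax 0.017
top tote 0.85 [221, 166, 365, 293] mean [0.5445 0.0143 0.0156] mid [0.5456 0.0136 0.0429] rng [0.308 0.35  0.096] zmax 0.091
top dishes 0.62 [423, 191, 442, 216] mean [ 0.5996 -0.3276  0.0286] mid [ 0.6017 -0.3297  0.0181] rng [0.055 0.056 0.036] zmax 0.036
top dropper 0.67 [159, 257, 168, 269] mean [0.4532 0.328  0.0414] mid [0.4556 0.3312 0.0348] rng [0.024 0.024 0.062] zmax 0.066
top bottle_rack 0.97 [188, 124, 241, 169] mean [0.7402 0.2095 0.0787] mid [0.7538 0.214  0.0669] rng [0.093 0.126 0.142] zmax 0.138
top bottle_rack 0.42 [305, 112, 385, 159] mean [ 0.7788 -0.1237  0.0365] mid [ 0.7871 -0.1277  0.0222] rng [0.129 0.198 0.052] zmax 0.048
top slide_box 0.89 [305, 111, 386, 157] mean [ 0.7776 -0.1243  0.0374] mid [ 0.7813 -0.125   0.0238] rng [0.118 0.192 0.049] zmax 0.048
top lens_brush 0.57 [416,
[... 697 characters left out ...]
3 0.385 0.136] zmax 0.132
scene dishes 0.68 [150, 186, 171, 208] mean [ 0.6085 -0.3225  0.0217] mid [ 0.597  -0.3277  0.0156] rng [0.07  0.058 0.035] zmax 0.033
scene dropper 0.48 [377, 220, 389, 239] mean [0.4629 0.3327 0.032 ] mid [0.4338 0.33   0.0322] rng [0.076 0.029 0.063] zmax 0.064
scene bottle_rack 0.82 [276, 245, 326, 313] mean [0.7648 0.2206 0.0699] mid [0.7156 0.1974 0.0652] rng [0.161 0.161 0.138] zmax 0.134
scene slide_box 0.93 [136, 230, 216, 272] mean [ 0.7921 -0.1157  0.0321] mid [ 0.7745 -0.1239  0.0204] rng [0.134 0.192 0.044] zmax 0.043
scene lens_brush 0.71 [96, 209, 145, 223] mean [ 0.7192 -0.3722  0.0152] mid [ 0.7138 -0.3937  0.0107] rng [0.055 0.178 0.026] zmax 0.024
```

View pics/crop1.png

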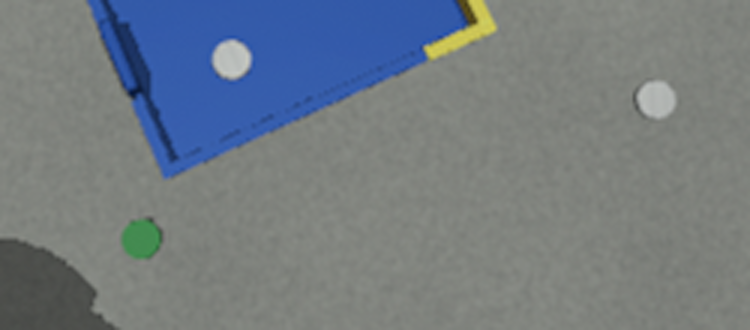

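The crop confirms it: a plain grey disc on the bench at top (418,263), measured at about (0.4515, -0.2925) with its height and size matching, while the green disc is the look-alike. The tote's centre is about (0.540, 0.016), with yaw about 113.5°. I turn first so the jaws lie along the tote's y.

Call:
{"method": "send_rows", "body": {"series": [{"turn": 0.148},{"turn": 0.148},{"turn": 0.148},{"turn": 0.148},{"turn": 0.148},{"dx": -45,"dy": 5},{"dx": -45,"dy": 5},{"dx": -45,"dy": 5},{"dx": -45,"dy": 5},{"dx": -45,"dy": 5},{"dx": -45,"dy": 5},{"dx": -45,"dy": 5},{"dx": -45,"dy": 5},{"dx": -45,"dy": 5},{"dx": -45,"dy": 5},{"dx": -45,"dy": 5},{"dx": -45,"dy": 5}]}}

```text
schema error: expected keys grip, dx, dy, dz, turn
```

Call:
{"method": "send_rows", "body": {"series": [{"grip": 1,"dx": 0,"dy": 0,"dz": 0,"turn": 0.148},{"grip": 1,"dx": 0,"dy": 0,"dz": 0,"turn": 0.148},{"grip": 1,"dx": 0,"dy": 0,"dz": 0,"turn": 0.148},{"grip": 1,"dx": 0,"dy": 0,"dz": 0,"turn": 0.148},{"grip": 1,"dx": 0,"dy": 0,"dz": 0,"turn": 0.148},{"grip": 1,"dx": -45,"dy": 5,"dz": 0,"turn": 0},{"grip": 1,"dx": -45,"dy": 5,"dz": 0,"turn": 0},{"grip": 1,"dx": -45,"dy": 5,"dz": 0,"turn": 0},{"grip": 1,"dx": -45,"dy": 5,"dz": 0,"turn": 0},{"grip": 1,"dx": -45,"dy": 5,"dz": 0,"turn": 0},{"grip": 1,"dx": -45,"dy": 5,"dz": 0,"turn": 0},{"grip": 1,"dx": -45,"dy": 5,"dz": 0,"turn": 0},{"grip": 1,"dx": -45,"dy": 5,"dz": 0,"turn": 0},{"grip": 1,"dx": -45,"dy": 5,"dz": 0,"turn": 0},{"grip": 1,"dx": -45,"dy": 5,"dz": 0,"turn": 0},{"grip": 1,"dx": -45,"dy": 5,"dz": 0,"turn": 0},{"grip": 1,"dx": -45,"dy": 5,"dz": 0,"turn": 0}]}}

```text
clock: 2.7
tool_pos: [0.5263, 0.0986, 0.2389]
eef_rot: [0.547, 0.837, 0.0, 0.0]
contact_force: [0.6, 0.0, 1.1]
opening: 1.004
```

Run:
```python
from h import *
s=get_state(); print(s["clock"],s["tool_pos"],s["eef_rot"],s["q"].round(3))
p=snapshot("wrist"); cv2.imwrite("pics/w1.png",p["img"][:,:,::-1]); pickle.dump(p,open("pics/w1.pkl","wb"))
for r in regions_of(p,"mount_a_center"):
    P=pts(p,r["pixels"]); print(r["score"],r["extent"],P.mean(0).round(4),((P.min(0)+P.max(0))/2).round(4),np.ptp(P,axis=0).round(3))
```

```text
2.7 [0.5262598  0.09861173 0.23893498] [5.47480244e-01 8.36818531e-01 3.28168487e-04 1.42266638e-04] [-0.237  0.568 -0.054  1.841  0.043  0.733  0.097]
0.64 [220.9, 185.5, 248.8, 215.0] [0.4877 0.0568 0.0131] [0.488  0.0545 0.009 ] [0.031 0.035 0.015]
0.63 [118.2, 68.9, 154.4, 103.0] [0.3441 0.1306 0.0092] [0.3406 0.1299 0.0054] [0.037 0.032 0.014]
```

View pics/w1.png

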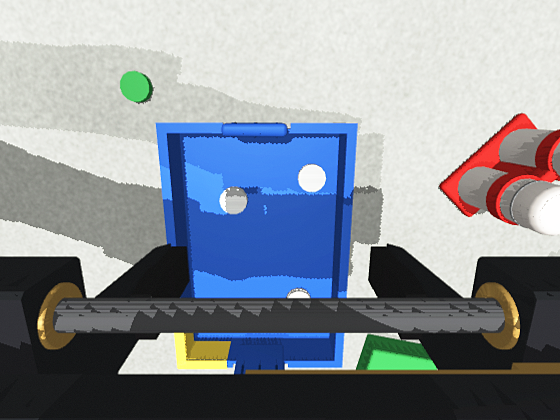

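The wrist view shows the tote square with the tool: mounts at (232,200), (312,178) and (298,297), green look-alike at (135,87). Next I go over the stray mount.

Call:
{"method": "send_rows", "body": {"series": [{"grip": 1,"dx": -36.5,"dy": -25,"dz": 10,"turn": 0},{"grip": 1,"dx": -36.5,"dy": -25,"dz": 10,"turn": 0},{"grip": 1,"dx": -36.5,"dy": -25,"dz": 10,"turn": 0},{"grip": 1,"dx": -36.5,"dy": -25,"dz": 10,"turn": 0},{"grip": 1,"dx": -36.5,"dy": -25,"dz": 10,"turn": 0},{"grip": 1,"dx": -36.5,"dy": -25,"dz": 10,"turn": 0},{"grip": 1,"dx": -36.5,"dy": -25,"dz": 10,"turn": 0},{"grip": 1,"dx": -36.5,"dy": -25,"dz": 10,"turn": 0},{"grip": 1,"dx": -36.5,"dy": -25,"dz": 10,"turn": 0}]}}

```text
clock: 3.7
tool_pos: [0.4507, -0.2922, 0.1484]
eef_rot: [0.547, 0.837, 0.0, 0.0]
contact_force: [0.3, -0.5, 0.6]
opening: 1.0
```

Run:
```python
from h import *
p=snapshot("top"); 
s=get_state(); print(s["clock"],s["tool_pos"],s["eef_rot"],s["q"].round(3))
for r in regions_of(p,"mount_a_center"):
    P=pts(p,r["pixels"]); print(r["score"],r["extent"],P.mean(0).round(4),np.ptp(P,axis=0).round(3))
p=snapshot("wrist"); cv2.imwrite("pics/w2.png",p["img"][:,:,::-1])
for r in regions_of(p,"mount_a_center"):
    P=pts(p,r["pixels"]); print(r["score"],r["extent"],P.mean(0).round(4),np.ptp(P,axis=0).round(3))
```

```text
3.75 [ 0.44668978 -0.30197197  0.14711091] [ 5.52165619e-01  8.33727086e-01 -3.43133693e-03  7.07670553e-04] [ 0.573  0.711 -0.112  1.915  0.161  0.524  0.749]
```

View pics/w2.png

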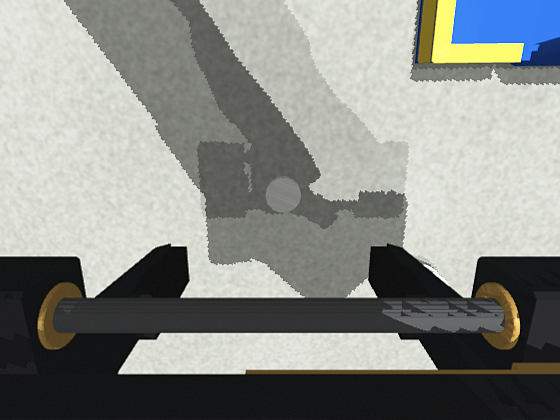

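The mount shows at wrist pixel (283,194), in shadow; the networks missed it, so I segment it by hand around that pixel.

Run:
```python
from h import *
p=snapshot("wrist")
s=get_state(); print(s["clock"],s["tool_pos"],s["eef_rot"],s["qd"].round(3))
P=pts(p,np.ones((420,560),bool)); D=p["depth"]
Z=np.full((420,560),np.nan); v,u=np.where(D>0); Z[v,u]=P[:,2]
print("bench",np.nanmedian(Z[100:180,300:380]))
m=np.zeros((420,560),bool); m[150:235,235:330]=True; m&=(Z>np.nanmedian(Z[80:130,300:380])+.005)
n,l,st,c=cv2.connectedComponentsWithStats(m.astype(np.uint8))
for i in range(1,n):
    if st[i,4]>100:
        Q=pts(p,l==i); print(st[i],Q.mean(0).round(4),((Q.min(0)+Q.max(0))/2).round(4),np.ptp(Q,axis=0).round(4))
```

```text
3.95 [ 0.45124715 -0.28978528  0.14872271] [ 5.47236582e-01  8.36977746e-01  6.07113003e-04 -8.55371776e-05] [-0.031 -0.009 -0.018  0.007 -0.001 -0.     0.003]
bench 4.716132170690914e-05
[259 183  36  35 962] [ 0.4498 -0.2945  0.0099] [ 0.45   -0.2949  0.0089] [0.0315 0.0314 0.0067]
```

Call:
{"method": "send_rows", "body": {"series": [{"grip": 0.7,"dx": -2.5,"dy": -1.5,"dz": 25,"turn": 0},{"grip": 0.7,"dx": 0,"dy": 0,"dz": 30,"turn": 0},{"grip": 0.7,"dx": 0,"dy": 0,"dz": 30,"turn": 0},{"grip": 0.7,"dx": 0,"dy": 0,"dz": 25,"turn": 0},{"grip": 0.7,"dx": 0,"dy": 0,"dz": 15,"turn": 0},{"grip": 0.7,"dx": 0,"dy": 0,"dz": 8,"turn": 0},{"grip": 0.7,"dx": 0,"dy": 0,"dz": 5,"turn": 0},{"grip": 0.7,"dx": 0,"dy": 0,"dz": 5,"turn": 0},{"grip": 0.7,"dx": 0,"dy": 0,"dz": 0,"turn": 0},{"grip": 0.7,"dx": 0,"dy": 0,"dz": 0,"turn": 0}], "force": 12}}

```text
clock: 4.95
tool_pos: [0.4507, -0.294, 0.0062]
eef_rot: [0.548, 0.837, 0.0, 0.0]
contact_force: [0.5, 0.5, 0.0]
opening: 0.698
```

Run:
```python
from h import *
p=snapshot("wrist"); cv2.imwrite("pics/w3.png",p["img"][:,:,::-1])
s=get_state(); print(s["clock"],s["tool_pos"],s["opening"],s["contact_force"])
```

```text
5.0 [ 0.45067194 -0.29404207  0.00625691] 0.7034751119954022 [-0.36231321 -1.37808239 -0.17106817]
```

View pics/w3.png

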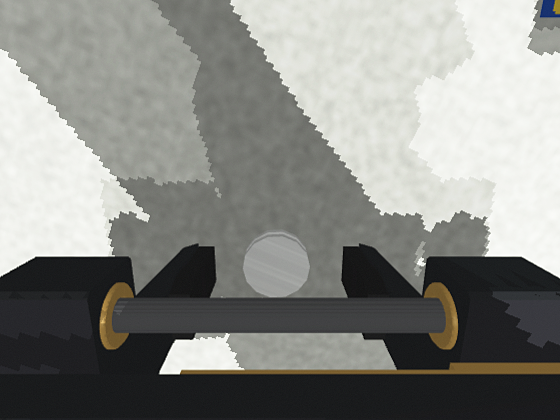

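The mount is centred between the fingers, at (277,265). I lower slightly and close.

Call:
{"method": "send_rows", "body": {"series": [{"grip": 0.7,"dx": 0,"dy": 0,"dz": 3,"turn": 0},{"grip": 0.2,"dx": 0,"dy": 0,"dz": 0,"turn": 0},{"grip": 0.2,"dx": 0,"dy": 0,"dz": 0,"turn": 0},{"grip": 0.2,"dx": 0,"dy": 0,"dz": 0,"turn": 0},{"grip": 0.2,"dx": 0,"dy": 0,"dz": 0,"turn": 0},{"grip": 0.2,"dx": 0,"dy": 0,"dz": 0,"turn": 0},{"grip": 0.2,"dx": 0,"dy": 0,"dz": 0,"turn": 0}], "force": 12}}

```text
clock: 5.7
tool_pos: [0.4504, -0.2938, 0.0027]
eef_rot: [0.548, 0.837, 0.0, 0.0]
contact_force: [-0.6, -0.3, -0.1]
opening: 0.353
```

The opening is 31 mm, so the mount is held. I lift it, carry it over the empty yellow quarter and check.

Call:
{"method": "send_rows", "body": {"series": [{"grip": 0.2,"dx": 0,"dy": 0,"dz": -20,"turn": 0},{"grip": 0.2,"dx": 0,"dy": 0,"dz": -40,"turn": 0},{"grip": 0.2,"dx": 0,"dy": 0,"dz": -40,"turn": 0},{"grip": 0.2,"dx": 0,"dy": 0,"dz": -20,"turn": 0},{"grip": 0.2,"dx": 15,"dy": 14,"dz": 0,"turn": 0},{"grip": 0.2,"dx": 30,"dy": 28,"dz": 0,"turn": 0},{"grip": 0.2,"dx": 30,"dy": 28,"dz": 0,"turn": 0},{"grip": 0.2,"dx": 30,"dy": 28,"dz": 0,"turn": 0},{"grip": 0.2,"dx": 30,"dy": 28,"dz": 0,"turn": 0},{"grip": 0.2,"dx": 24,"dy": 23,"dz": 0,"turn": 0},{"grip": 0.2,"dx": 15,"dy": 14,"dz": 0,"turn": 0},{"grip": 0.2,"dx": 0,"dy": 0,"dz": 0,"turn": 0},{"grip": 0.2,"dx": 0,"dy": 0,"dz": 0,"turn": 0}]}}

```text
clock: 7.0
tool_pos: [0.5297, -0.0695, 0.1226]
eef_rot: [0.547, 0.837, -0.0, -0.0]
contact_force: [-0.2, -0.2, -0.3]
opening: 0.356
```

Run:
```python
from h import *
p=snapshot("wrist"); cv2.imwrite("pics/w4.png",p["img"][:,:,::-1])
p=snapshot("top"); cv2.imwrite("pics/t4.png",p["img"][:,:,::-1])
s=get_state(); print(s["clock"],s["tool_pos"],s["opening"],s["contact_force"])
```

```text
7.1 [ 0.52926416 -0.07104402  0.12264113] 0.3572819515979371 [-0.15062957 -0.23174855 -0.12183028]
```

View pics/w4.png

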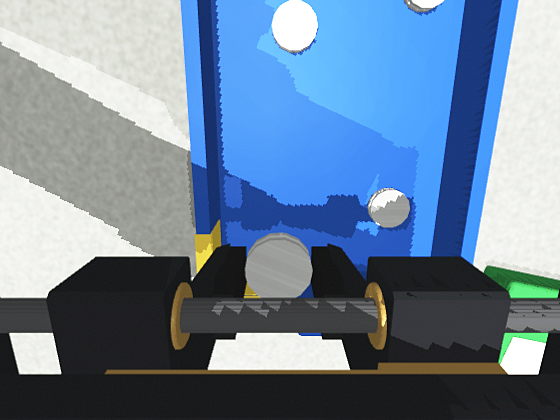

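View pics/t4.png

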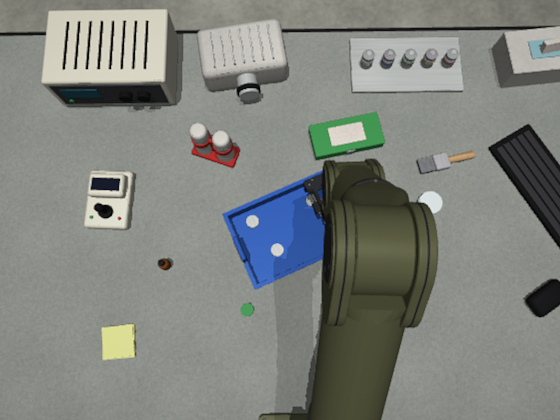

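Mount still held at (279,266), above the empty yellow quarter; mount c is clear at (389,207). I lower it to the floor.

Call:
{"method": "send_rows", "body": {"series": [{"grip": 0.2,"dx": 0,"dy": 0,"dz": 30,"turn": 0},{"grip": 0.2,"dx": 0,"dy": 0,"dz": 35,"turn": 0},{"grip": 0.2,"dx": 0,"dy": 0,"dz": 25,"turn": 0},{"grip": 0.2,"dx": 0,"dy": 0,"dz": 12,"turn": 0},{"grip": 0.2,"dx": 0,"dy": 0,"dz": 6,"turn": 0},{"grip": 0.2,"dx": 0,"dy": 0,"dz": 3,"turn": 0},{"grip": 0.2,"dx": 0,"dy": 0,"dz": 2,"turn": 0},{"grip": 0.2,"dx": 0,"dy": 0,"dz": 2,"turn": 0},{"grip": 0.2,"dx": 0,"dy": 0,"dz": 0,"turn": 0},{"grip": 0.2,"dx": 0,"dy": 0,"dz": 0,"turn": 0}]}}

```text
clock: 8.1
tool_pos: [0.5304, -0.0691, 0.0082]
eef_rot: [0.548, 0.837, 0.0, 0.0]
contact_force: [0.0, 0.4, 0.1]
opening: 0.35
```

Call:
{"method": "send_rows", "body": {"series": [{"grip": 0.2,"dx": 0,"dy": 0,"dz": 1,"turn": 0},{"grip": 0.2,"dx": 0,"dy": 0,"dz": 0.5,"turn": 0},{"grip": 0.2,"dx": 0,"dy": 0,"dz": 0,"turn": 0}]}}

```text
clock: 8.4
tool_pos: [0.5303, -0.069, 0.0067]
eef_rot: [0.548, 0.837, 0.0, 0.0]
contact_force: [-0.1, -0.3, 4.8]
opening: 0.355
```

The mount touched down on the floor at 4.8 N. I release it, rise straight up, and look.

Call:
{"method": "send_rows", "body": {"series": [{"grip": 0.55,"dx": 0,"dy": 0,"dz": 0,"turn": 0},{"grip": 0.55,"dx": 0,"dy": 0,"dz": 0,"turn": 0},{"grip": 0.55,"dx": 0,"dy": 0,"dz": 0,"turn": 0},{"grip": 0.55,"dx": 0,"dy": 0,"dz": -15,"turn": 0},{"grip": 0.55,"dx": 0,"dy": 0,"dz": -40,"turn": 0},{"grip": 0.55,"dx": 0,"dy": 0,"dz": -45,"turn": 0},{"grip": 0.55,"dx": 0,"dy": 0,"dz": -30,"turn": 0},{"grip": 0.55,"dx": 29,"dy": 20,"dz": 0,"turn": 0},{"grip": 0.55,"dx": 29,"dy": 20,"dz": 0,"turn": 0},{"grip": 0.55,"dx": 29,"dy": 20,"dz": 0,"turn": 0},{"grip": 0.55,"dx": 29,"dy": 20,"dz": 0,"turn": 0},{"grip": 0.55,"dx": 29,"dy": 20,"dz": 0,"turn": 0},{"grip": 0.55,"dx": 29,"dy": 20,"dz": 0,"turn": 0},{"grip": 0.55,"dx": 21,"dy": 18,"dz": 0,"turn": 0},{"grip": 0.55,"dx": 0,"dy": 0,"dz": 0,"turn": 0},{"grip": 0.55,"dx": 0,"dy": 0,"dz": 0,"turn": 0},{"grip": 0.55,"dx": 0,"dy": 0,"dz": 0,"turn": 0}]}}

```text
clock: 10.1
tool_pos: [0.5781, 0.163, 0.1367]
eef_rot: [0.548, 0.836, -0.001, 0.0]
contact_force: [0.4, -0.1, 0.1]
opening: 0.549
```

```bash
cat >> h.py <<'E'
def axes(yaw): 
    c,s=np.cos(yaw),np.sin(yaw); return np.array([[c,-s,0],[s,c,0],[0,0,1]])
E
python3 - <<'E'
from h import *
p=snapshot("wrist"); cv2.imwrite("pics/w5.png",p["img"][:,:,::-1]); 
q=snapshot("top"); cv2.imwrite("pics/t5.png",q["img"][:,:,::-1])
s=get_state(); print(s["clock"],s["tool_pos"],s["opening"],s["contact_force"])
c=np.array([.539,.0165,0]);A=axes(np.radians(113.5))
for n,P in (("w",p),("t",q)):
    for r in regions_of(P,"mount_a_center"):
        X=pts(P,r["pixels"]); print(n,round(r["score"],2),X.mean(0).round(4),"tote",(1e3*(X.mean(0)-c)@A).round(1))
# model corners overlay
    im=P["img"][:,:,::-1].copy()
    L=np.array([[x,y,48.] for x,y in ((146,101),(146,-101),(-146,-101),(-146,101),(136,91),(136,-91),(-136,-91),(-136,91))])/1e3
    uv=proj(P,L@A.T+c)
    for a in uv: cv2.circle(im,(int(round(a[0])),int(round(a[1]))),3,(0,0,255),1)
    cv2.imwrite(f"pics/o5{n}.png",cv2.resize(im[:300,150:450] if n=="t" else im,None,fx=1.4 if n=="w" else 2,fy=1.4 if n=="w" else 2))
E
```

```text
10.2 [0.57829426 0.1629559  0.13650395] 0.5499641199956292 [ 0.16912968  0.43184024 -0.38559342]
w 0.91 [0.352  0.1335 0.0076] tote [181.9 124.8   7.6]
w 0.77 [0.4877 0.0691 0.0104] tote [68.7 26.1 10.4]
```

View pics/o5w.png

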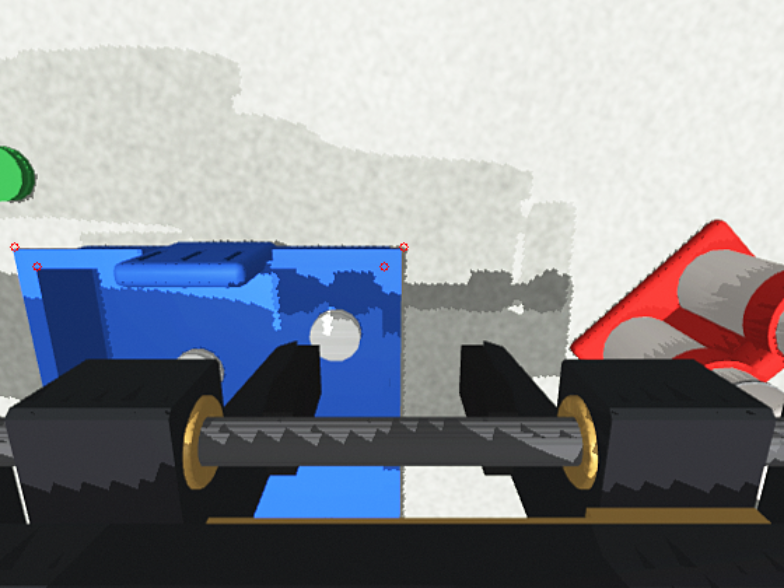

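View pics/o5t.png

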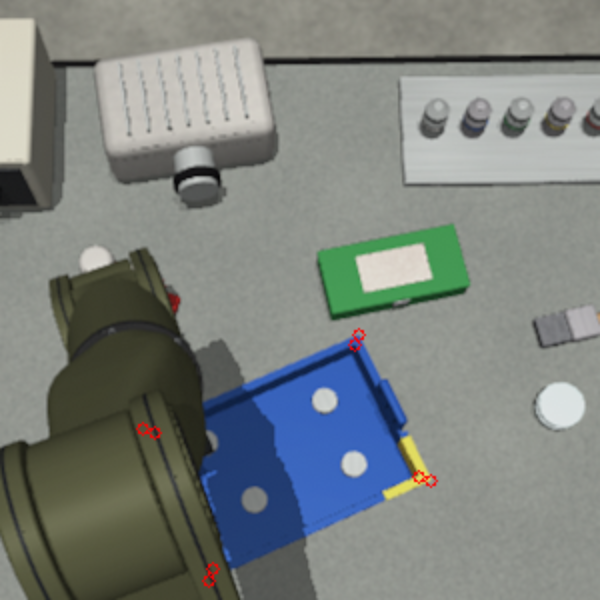

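The tote model corners overlay the rim within a pixel or so. The stray mount now lies inside, at crop (354,463). The white bottles are near the gripper's right side, so I compute the clearance before going down, and the tilt kinematics as well.

Run:
```python
from h import *
from scipy.spatial.transform import Rotation as Ro
p=pickle.load(open("pics/top0.pkl","rb"))
m=np.zeros((420,560),bool); m[122:172,186:244]=True
X=pts(p,m); X=X[X[:,2]>.03]
c=np.array([.539,.0165,0]);A=axes(np.radians(113.5))
T=(X-c)@A*1e3
for lo in (30,80,100): q=T[T[:,2]>lo]; print(lo,"x",q[:,0].min(),q[:,0].max(),"y",q[:,1].min(),q[:,1].max())
# tilt: rotate about yellow bottom corner
R0=np.array([-140,95,0.]);P0=np.array([118,-96,44.])
for Pq in (P0,):
  d=Pq-R0; d[2]=0; d/=np.linalg.norm(d)  # uphill dir
  n=np.cross(d,[0,0,1])  # axis to raise d
  for th in (0,5,10,15,20,25,30,35):
    Q=Ro.from_rotvec(np.radians(th)*n).as_matrix()
    P=R0+Q@(Pq-R0); e=Q@[1,0,0]; 
    # lowest points check
    C=np.array([[x,y,z] for x in(-140,140) for y in(-95,95) for z in (0,48)]+[[-146,-30,84],[-146,101,48]])
    low=((C-R0)@Q.T)[:,2].min()
    g=Q.T@[0,0,-1]
    print(th,(P-Pq).round(1),"P",P.round(0),"yaw",np.degrees(np.arctan2(e[1],e[0])).round(1),"low",low.round(1),"g in tote",g.round(2))
```

```text
30 x 51.545335907514186 140.98324504968366 y -313.2377965314994 -228.46139982501845
80 x 51.545335907514186 140.98324504968366 y -313.2377965314994 -228.46139982501845
100 x 53.603404111116404 139.0437039421846 y -313.2377965314994 -231.39401708620622
0 [0. 0. 0.] P [118. -96.  44.] yaw 0.0 low 0.0 g in tote [ 0.  0. -1.]
5 [-4.1  3.  27.8] P [114. -93.  72.] yaw 0.1 low 0.0 g in tote [-0.07  0.05 -1.  ]
10 [-10.1   7.4  55.1] P [108. -89.  99.] yaw 0.4 low 0.0 g in tote [-0.14  0.1  -0.98]
15 [-17.9  13.3  81.6] P [100. -83. 126.] yaw 1.0 low 0.0 g in tote [-0.21  0.15 -0.97]
20 [-27.7  20.5 107.1] P [ 90. -76. 151.] yaw 1.7 low 0.0 g in tote [-0.27  0.2  -0.94]
25 [-39.1  29.  131.5] P [ 79. -67. 176.] yaw 2.7 low 0.0 g in tote [-0.34  0.25 -0.91]
30 [-52.2  38.7 154.6] P [ 66. -57. 199.] yaw 4.0 low 0.0 g in tote [-0.4   0.3  -0.87]
35 [-66.9  49.6 176.2] P [ 51. -46. 220.] yaw 5.6 low 0.0 g in tote [-0.46  0.34 -0.82]
```

Clearance to the rack is about 38 mm. Tool orientation can only turn about the vertical, so I'll pinch the -y rim flange near the +x corner, opposite the yellow corner. There the pinch acts as a hinge and the tote naturally pivots on its yellow corner.

Call:
{"method": "send_rows", "body": {"series": [{"grip": 0.55,"dx": 0,"dy": 1.5,"dz": 30,"turn": 0},{"grip": 0.55,"dx": 0,"dy": 0,"dz": 35,"turn": 0},{"grip": 0.55,"dx": 0,"dy": 0,"dz": 22,"turn": 0},{"grip": 0.55,"dx": 0,"dy": 0,"dz": 10,"turn": 0},{"grip": 0.55,"dx": 0,"dy": 0,"dz": 6,"turn": 0},{"grip": 0.55,"dx": 0,"dy": 0,"dz": 0,"turn": 0},{"grip": 0.55,"dx": 0,"dy": 0,"dz": 0,"turn": 0}], "force": 30}}

```text
clock: 11.0
tool_pos: [0.5806, 0.1656, 0.0342]
eef_rot: [0.548, 0.837, 0.001, 0.001]
contact_force: [0.5, 0.0, -0.4]
opening: 0.549
```

Run:
```python
from h import *
p=snapshot("wrist"); cv2.imwrite("pics/w6.png",p["img"][:,:,::-1]); 
s=get_state(); print(s["clock"],s["tool_pos"],s["opening"],s["contact_force"])
```

```text
11.05 [0.58068643 0.16566153 0.03437489] 0.55047610591633 [ 0.30566142  0.02290237 -0.22852001]
```

View pics/w6.png

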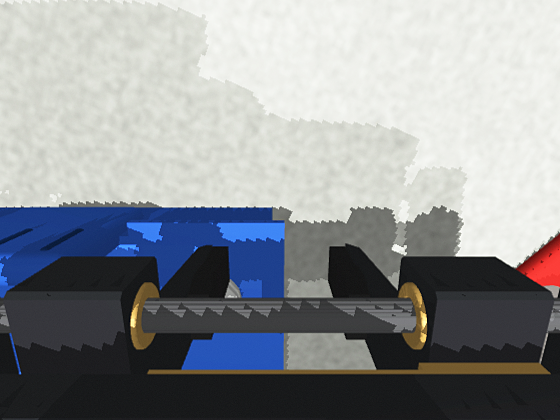

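The fingers straddle the -y wall (rim edge at column 285, fingers at columns 230 and 330). I close on it.

Call:
{"method": "send_rows", "body": {"series": [{"grip": 0,"dx": 0,"dy": 0,"dz": 0,"turn": 0},{"grip": 0,"dx": 0,"dy": 0,"dz": 0,"turn": 0},{"grip": 0,"dx": 0,"dy": 0,"dz": 0,"turn": 0},{"grip": 0,"dx": 0,"dy": 0,"dz": 0,"turn": 0},{"grip": 0,"dx": 0,"dy": 0,"dz": 0,"turn": 0},{"grip": 0,"dx": 0,"dy": 0,"dz": 0,"turn": 0},{"grip": 0,"dx": 0,"dy": 0,"dz": 0,"turn": 0}], "force": 30}}

```text
clock: 11.75
tool_pos: [0.5793, 0.1652, 0.0332]
eef_rot: [0.548, 0.837, -0.0, -0.0]
contact_force: [-0.6, -0.3, 1.7]
opening: 0.11
```

The opening is 9.7 mm, matching wall plus flange. I lift along the arc to about 10°, then look.

Call:
{"method": "send_rows", "body": {"series": [{"grip": 0,"dx": -1,"dy": -0.8,"dz": -7,"turn": 0},{"grip": 0,"dx": -1,"dy": -0.8,"dz": -7,"turn": 0},{"grip": 0,"dx": -1,"dy": -0.8,"dz": -7,"turn": 0},{"grip": 0,"dx": -1,"dy": -0.8,"dz": -7,"turn": 0},{"grip": 0,"dx": -1.5,"dy": -1.1,"dz": -7,"turn": 0},{"grip": 0,"dx": -1.5,"dy": -1.1,"dz": -7,"turn": 0},{"grip": 0,"dx": -1.5,"dy": -1.1,"dz": -7,"turn": 0},{"grip": 0,"dx": -1.5,"dy": -1.1,"dz": -6,"turn": 0},{"grip": 0,"dx": 0,"dy": 0,"dz": 0,"turn": 0},{"grip": 0,"dx": 0,"dy": 0,"dz": 0,"turn": 0}]}}

```text
clock: 12.75
tool_pos: [0.5768, 0.1533, 0.0883]
eef_rot: [0.548, 0.837, 0.0, -0.0]
contact_force: [-0.7, 0.3, -3.9]
opening: 0.105
```

```bash
cat > look.py <<'E'
import sys
from h import *
k=sys.argv[1]
a=snapshot("scene"); b=snapshot("top")
i=cv2.resize(a["img"][150:290,170:370,::-1],None,fx=3,fy=3,interpolation=cv2.INTER_CUBIC); cv2.imwrite(f"pics/s{k}.png",i)
i=cv2.resize(b["img"][130:330,190:470,::-1],None,fx=2.5,fy=2.5,interpolation=cv2.INTER_CUBIC); cv2.imwrite(f"pics/t{k}.png",i)
pickle.dump((a,b),open(f"pics/{k}.pkl","wb"))
s=get_state(); print(s["clock"],s["tool_pos"].round(4),s["opening"],s["contact_force"].round(2),s["moment"].round(2))
E
python3 look.py 7
```

```text
12.85 [0.5766 0.1535 0.088 ] 0.10149789015015133 [-0.1  -0.17 -3.42] [ 0.07  0.12 -0.14]
```

View pics/s7.png

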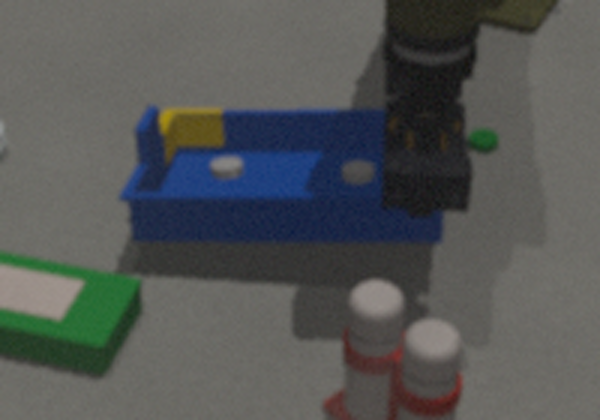

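View pics/t7.png

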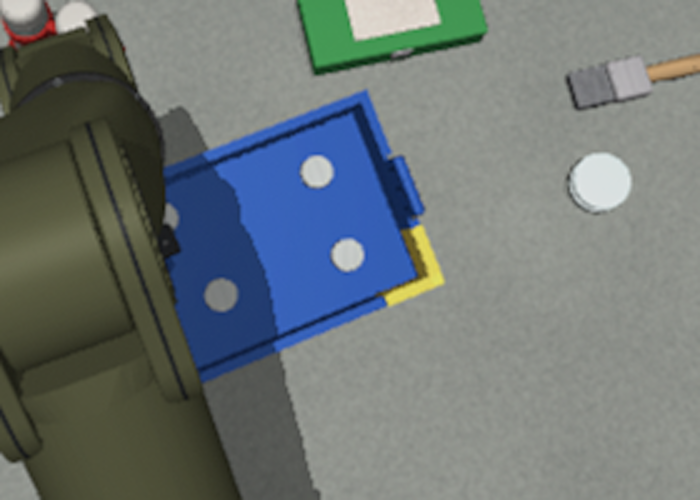

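The -y side has come up with the yellow corner down. I fit a plane to the floor to get the actual slope.

```bash
cat > fit.py <<'E'
import sys
from h import *
from scipy.optimize import least_squares
from scipy.spatial.transform import Rotation as Ro
def sdist(T):
    # unsigned distance to tote shell approx in mm, T tote-frame mm (floor top, walls inner/outer/top)
    x,y,z=T.T
    bx=lambda lo,hi:np.linalg.norm(np.maximum(np.maximum(lo-T,T-hi),0),axis=1)
    B=[((-140,-95,0),(140,95,4)),((-140,-95,0),(-136,95,48)),((136,-95,0),(140,95,48)),((-140,-95,0),(140,-91,48)),((-140,91,0),(140,95,48)),
       ((-146,-30,40),(-134,30,84)),((134,-30,40),(146,30,84)),((-140,-101,44),(140,-95,48)),((-140,95,44),(140,101,48))]
    return np.min([bx(np.array(a,float),np.array(b,float)) for a,b in B],axis=0)
def totepts(p):
    h=cv2.cvtColor(p["img"],cv2.COLOR_RGB2HSV); H,S,V=cv2.split(h)
    m=(H>105)&(H<128)&(S>120)&(V>25)
    m=cv2.erode(m.astype(np.uint8),np.ones((2,2)))>0
    X=pts(p,m); return X[(abs(X[:,0]-.54)<.25)&(abs(X[:,1])<.25)&(X[:,2]>-.01)&(X[:,2]<.4)]
def fit(ps,x0=None,quiet=False):
    X=np.vstack([totepts(p)[::2] for p in ps])*1e3
    if x0 is None: x0=np.r_[Ro.from_euler('z',113.5,degrees=True).as_rotvec(),539,16.5,0]
    f=lambda q: np.minimum(sdist((X-q[3:])@Ro.from_rotvec(q[:3]).as_matrix()),15)
    r=least_squares(f,x0,loss="soft_l1",f_scale=2,x_scale=np.r_[.02,.02,.02,5,5,5],diff_step=1e-5)
    R=Ro.from_rotvec(r.x[:3]).as_matrix()
    if not quiet:
        g=R.T@[0,0,-1]; C=np.array([[x,y,0] for x in(-140,140) for y in(-95,95)])@R.T+r.x[3:]
        print("n",len(X),"med res",np.median(f(r.x)).round(2),"tilt",np.degrees(np.arccos(-g[2])).round(1),"g",g.round(3),"origin",r.x[3:].round(1),"yaw",np.degrees(np.arctan2(R[1,0],R[0,0])).round(1))
        print("corner z (-+ yellow):", C[1,2].round(1),"(--)",C[0,2].round(1),"(++)",C[3,2].round(1),"(+-)",C[2,2].round(1),"yellow xy",C[1,:2].round(1))
    return r.x,R
def mounts(p,q,R):
    for r in regions_of(p,"mount_a_center")[:8]:
        X=pts(p,r["pixels"])*1e3
        if len(X): print("  mount",round(r["score"],2),np.round(r["extent"]).astype(int),"tote",((X.mean(0)-q[3:])@R).round(0))
if __name__=="__main__":
    a,b=pickle.load(open(f"pics/{sys.argv[1]}.pkl","rb"))
    x0=None
    if len(sys.argv)>2: x0=np.load(f"pics/q{sys.argv[2]}.npy")
    for n,ps in (("both",[a,b]),("top",[b]),("scene",[a])):
        print(n); q,R=fit(ps,x0)
        if n=="both": np.save(f"pics/q{sys.argv[1]}.npy",q)
        
    q,R=fit([a,b],x0,True)
    try: mounts(b,q,R); mounts(a,q,R)
    except Exception as e: print(e)
E
python3 fit.py 7
```

```text
both
n 5077 med res 0.0 tilt 11.9 g [-0.07   0.194 -0.979] origin [543.6  15.3  30.9] yaw 112.0
corner z (-+ yellow): 2.6 (--) 39.5 (++) 22.4 (+-) 59.2 yellow xy [ 509.  -147.9]
top
n 3582 med res 0.0 tilt 12.0 g [-0.072  0.195 -0.978] origin [543.3  15.2  30.9] yaw 111.6
corner z (-+ yellow): 2.4 (--) 39.4 (++) 22.5 (+-) 59.5 yellow xy [ 507.7 -147.8]
scene
n 1495 med res 0.0 tilt 11.5 g [-0.072  0.185 -0.98 ] origin [543.2  16.4  29.6] yaw 112.0
corner z (-+ yellow): 1.9 (--) 37.0 (++) 22.1 (+-) 57.3 yellow xy [ 508.6 -146.9]
  mount 0.59 [252 166 368 279] tote [-34.   5.  13.]
  mount 0.49 [272 242 284 254] tote [56. 33. 12.]
  mount 0.53 [327 193 336 206] tote [180. 143.  -8.]
  mount 0.5 [286 203 294 212] tote [57. 29.  8.]
```

The fit shows the yellow corner on the bench (z≈2 mm) and 12° of tilt, roll-heavy because pitch friction in the pads is stiff. I ease the grip to 15 N and go on along the arc.

Call:
{"method": "send_rows", "body": {"series": [{"grip": 0,"dx": 0,"dy": 0,"dz": 0,"turn": 0},{"grip": 0,"dx": -2,"dy": -1.6,"dz": -6.5,"turn": 0},{"grip": 0,"dx": -2,"dy": -1.6,"dz": -6.5,"turn": 0},{"grip": 0,"dx": -2,"dy": -1.6,"dz": -6.5,"turn": -0.005},{"grip": 0,"dx": -2,"dy": -1.6,"dz": -6.5,"turn": -0.005},{"grip": 0,"dx": -2.4,"dy": -1.6,"dz": -6.5,"turn": -0.005},{"grip": 0,"dx": -2.4,"dy": -1.6,"dz": -6.5,"turn": -0.005},{"grip": 0,"dx": -2.4,"dy": -1.6,"dz": -6.5,"turn": 0},{"grip": 0,"dx": -2.4,"dy": -1.6,"dz": -6.5,"turn": 0},{"grip": 0,"dx": 0,"dy": 0,"dz": 0,"turn": 0},{"grip": 0,"dx": 0,"dy": 0,"dz": 0,"turn": 0},{"grip": 0,"dx": 0,"dy": 0,"dz": 0,"turn": 0}], "force": 15}}

```text
clock: 14.15
tool_pos: [0.572, 0.132, 0.1399]
eef_rot: [0.539, 0.842, -0.0, -0.0]
contact_force: [-0.8, 0.3, -2.9]
opening: 0.111
```

```bash
python3 look.py 8; python3 fit.py 8 7
```

```text
14.25 [0.5721 0.1321 0.1398] 0.1114985598915911 [-1.49  0.09 -2.46] [-0.05  0.22 -0.15]
both
n 4152 med res 0.0 tilt 25.0 g [-0.127  0.403 -0.906] origin [545.8   7.1  58.2] yaw 109.7
corner z (-+ yellow): 2.1 (--) 78.6 (++) 37.7 (+-) 114.2 yellow xy [ 509.3 -148.3]
top
n 3065 med res 0.0 tilt 25.1 g [-0.13   0.404 -0.906] origin [546.3   7.3  58.5] yaw 109.4
corner z (-+ yellow): 2.0 (--) 78.7 (++) 38.3 (+-) 115.0 yellow xy [ 508.9 -147.7]
scene
n 1087 med res 0.0 tilt 24.8 g [-0.131  0.399 -0.908] origin [545.4  10.   56.5] yaw 109.9
corner z (-+ yellow): 0.3 (--) 76.1 (++) 36.9 (+-) 112.7 yellow xy [ 509.2 -145.4]
  mount 0.61 [287 250 299 265] tote [36. 74. 12.]
  mount 0.55 [325 192 337 205] tote [177. 162.  -9.]
```

View pics/s8.png

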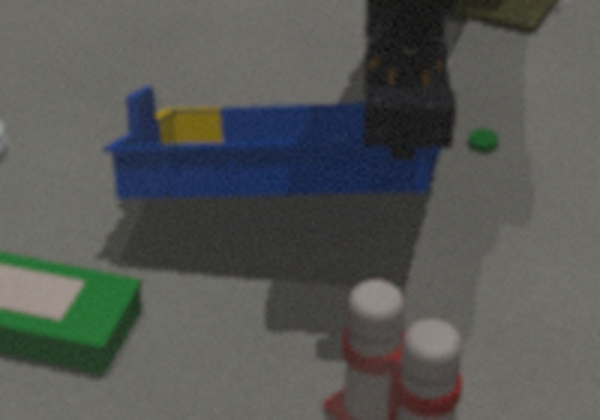

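View pics/t8.png

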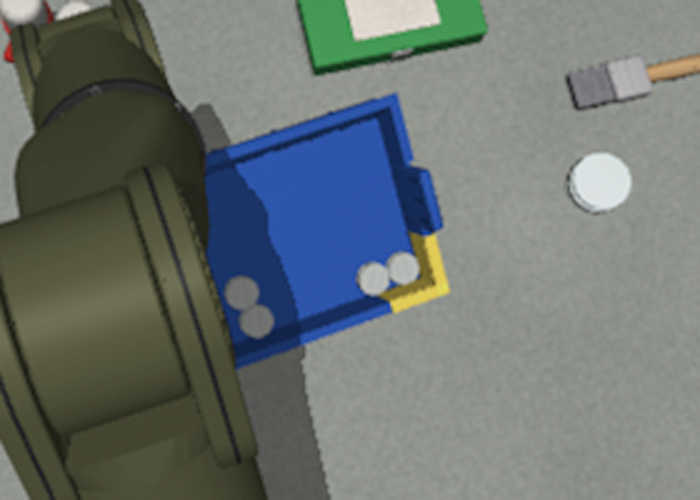

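Already sliding well: two mounts near the yellow corner (crop (374,278) and (403,268)), and two at the +y wall, (241,292) and (257,321). Roll is 24°, close to where the pads should start to block it (~22°), and pitch 7°. Further lift should now go into pitch, so I continue.

Call:
{"method": "send_rows", "body": {"series": [{"grip": 0,"dx": -3.5,"dy": 0,"dz": -6,"turn": 0.02},{"grip": 0,"dx": -3.5,"dy": 0,"dz": -6,"turn": 0.02},{"grip": 0,"dx": -3.5,"dy": 0,"dz": -6,"turn": 0.02},{"grip": 0,"dx": -3.5,"dy": 0,"dz": -6,"turn": 0.02},{"grip": 0,"dx": -3.5,"dy": 0,"dz": -6,"turn": 0},{"grip": 0,"dx": 0,"dy": 0,"dz": 0,"turn": 0},{"grip": 0,"dx": 0,"dy": 0,"dz": 0,"turn": 0}], "force": 18}}

```text
clock: 15.05
tool_pos: [0.5792, 0.116, 0.1705]
eef_rot: [0.572, 0.82, 0.0, 0.0]
contact_force: [-0.0, -0.3, -2.1]
opening: 0.104
```

```bash
python3 look.py 9; python3 fit.py 9 8
```

```text
15.15 [0.5788 0.1163 0.1701] 0.09953711707902334 [-0.34  0.47 -2.81] [ 0.13  0.14 -0.11]
both
n 3801 med res 0.0 tilt 30.7 g [-0.209  0.465 -0.86 ] origin [552.9   2.7  75.2] yaw 108.1
corner z (-+ yellow): 1.7 (--) 90.2 (++) 60.2 (+-) 148.6 yellow xy [ 513.1 -144.4]
top
n 2833 med res 0.0 tilt 30.7 g [-0.215  0.464 -0.86 ] origin [553.4   2.8  75.5] yaw 107.6
corner z (-+ yellow): 1.4 (--) 89.6 (++) 61.5 (+-) 149.6 yellow xy [ 512.1 -143.6]
scene
n 968 med res 0.0 tilt 31.4 g [-0.192  0.483 -0.854] origin [554.2   6.4  72. ] yaw 107.9
corner z (-+ yellow): -0.8 (--) 91.0 (++) 53.0 (+-) 144.9 yellow xy [ 515.  -141.1]
  mount 0.51 [287 249 298 258] tote [35. 74. 12.]
```

View pics/t9.png

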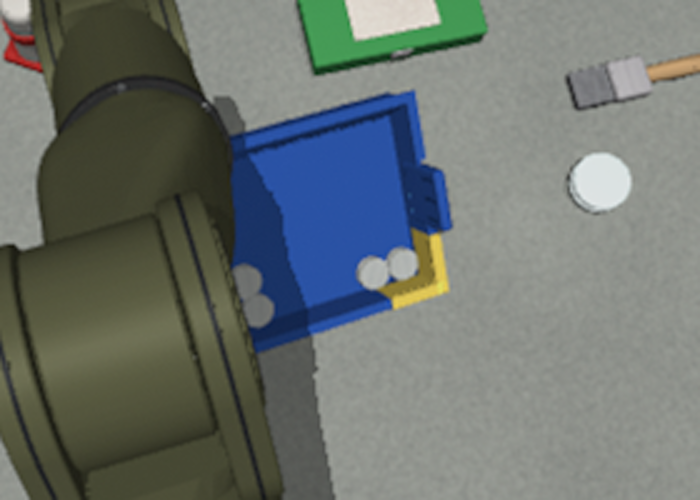

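Pitch is now catching up (gx .13→.21). I continue.

Call:
{"method": "send_rows", "body": {"series": [{"grip": 0,"dx": -4.2,"dy": -1.2,"dz": -6,"turn": 0.01},{"grip": 0,"dx": -4.2,"dy": -1.2,"dz": -6,"turn": 0.01},{"grip": 0,"dx": -4.2,"dy": -1.2,"dz": -6,"turn": 0.01},{"grip": 0,"dx": -4.4,"dy": -1.2,"dz": -6,"turn": 0},{"grip": 0,"dx": -4.4,"dy": -1.2,"dz": -6,"turn": 0},{"grip": 0,"dx": -4.4,"dy": -1.2,"dz": -6,"turn": 0},{"grip": 0,"dx": 0,"dy": 0,"dz": 0,"turn": 0},{"grip": 0,"dx": 0,"dy": 0,"dz": 0,"turn": 0}]}}

```text
clock: 16.05
tool_pos: [0.5806, 0.0888, 0.2063]
eef_rot: [0.585, 0.811, -0.0, 0.0]
contact_force: [-0.9, -1.6, -3.2]
opening: 0.104
```

```bash
python3 look.py 10; python3 fit.py 10 9
```

```text
16.15 [0.5803 0.0892 0.2059] 0.10172582659194439 [-0.7  -0.99 -3.97] [-0.05  0.04 -0.05]
both
n 3133 med res 0.0 tilt 36.3 g [-0.334  0.488 -0.806] origin [553.8  -7.8  95.4] yaw 108.7
corner z (-+ yellow): 2.3 (--) 95.0 (++) 95.8 (+-) 188.5 yellow xy [ 513.7 -143.3]
top
n 2206 med res 0.0 tilt 36.3 g [-0.342  0.483 -0.806] origin [554.9  -8.1  95.9] yaw 107.8
corner z (-+ yellow): 2.1 (--) 93.9 (++) 97.9 (+-) 189.7 yellow xy [ 512.4 -142.3]
scene
n 927 med res 0.0 tilt 35.6 g [-0.326  0.482 -0.813] origin [553.7  -5.8  94.4] yaw 108.6
corner z (-+ yellow): 3.0 (--) 94.5 (++) 94.3 (+-) 185.9 yellow xy [ 513.3 -142.3]
```

View pics/t10.png

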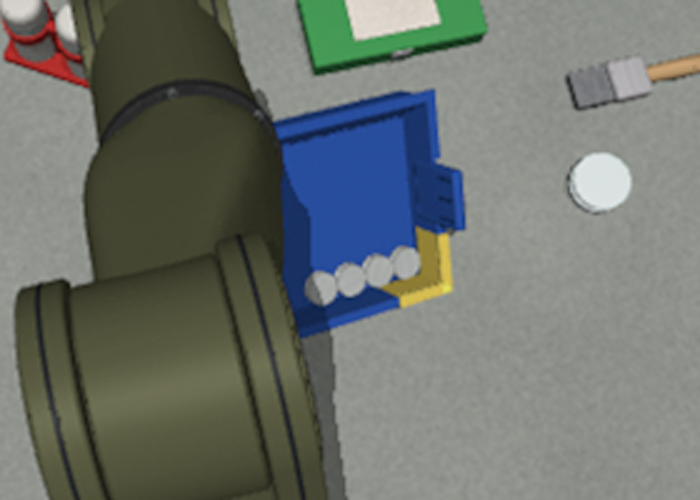

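View pics/s10.png

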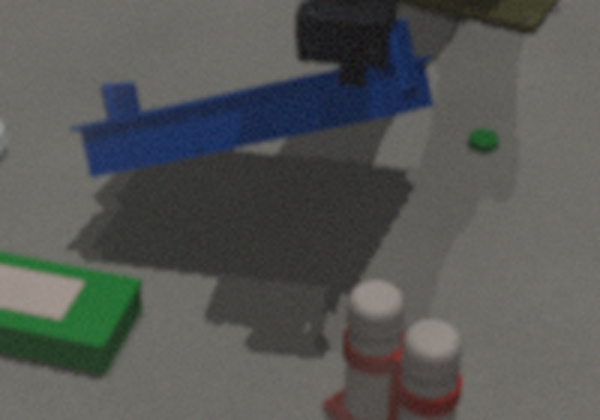

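All four mounts now lie touching in a row from the yellow corner along the +y wall: crop (405,263), (378,270), (350,279) and (321,288). The tilt is 36°, with the corner on the bench. The row is long, so I try for a tighter cluster. Lowering should take out roll first while pitch stays (hysteresis), and then I can shake the row and roll it back in.

Call:
{"method": "send_rows", "body": {"series": [{"grip": 0,"dx": 2,"dy": 3,"dz": 6,"turn": -0.006},{"grip": 0,"dx": 2,"dy": 3,"dz": 6,"turn": -0.006},{"grip": 0,"dx": 2,"dy": 3.5,"dz": 6,"turn": -0.006},{"grip": 0,"dx": 2,"dy": 3.5,"dz": 6,"turn": -0.006},{"grip": 0,"dx": 2,"dy": 3.5,"dz": 6,"turn": -0.006},{"grip": 0,"dx": 2,"dy": 3.5,"dz": 6,"turn": -0.006},{"grip": 0,"dx": 2,"dy": 3.5,"dz": 6,"turn": -0.006},{"grip": 0,"dx": 2,"dy": 3.5,"dz": 6,"turn": -0.006},{"grip": 0,"dx": 2,"dy": 3,"dz": 6,"turn": -0.006},{"grip": 0,"dx": 0,"dy": 0,"dz": 0,"turn": 0},{"grip": 0,"dx": 0,"dy": 0,"dz": 0,"turn": 0}]}}

```text
clock: 17.35
tool_pos: [0.6027, 0.1162, 0.1521]
eef_rot: [0.562, 0.827, -0.0, -0.0]
contact_force: [0.6, 1.8, -1.4]
opening: 0.108
```

```bash
python3 look.py 11; python3 fit.py 11 10
```

```text
17.45 [0.6028 0.1159 0.1524] 0.10376645922802089 [ 0.85  1.08 -1.46] [ 0.15  0.15 -0.12]
both
n 3880 med res 0.0 tilt 22.7 g [-0.246  0.298 -0.922] origin [5.612e+02 1.000e-01 6.540e+01] yaw 107.6
corner z (-+ yellow): 2.7 (--) 59.2 (++) 71.5 (+-) 128.1 yellow xy [ 513.9 -149.7]
top
n 2795 med res 0.0 tilt 23.0 g [-0.256  0.294 -0.921] origin [5.616e+02 5.000e-01 6.580e+01] yaw 106.1
corner z (-+ yellow): 2.0 (--) 57.8 (++) 73.8 (+-) 129.6 yellow xy [ 510.2 -147.5]
scene
n 1085 med res 0.0 tilt 22.6 g [-0.245  0.295 -0.923] origin [560.8   2.9  63.9] yaw 107.8
corner z (-+ yellow): 1.4 (--) 57.6 (++) 70.1 (+-) 126.3 yellow xy [ 514.  -147.2]
  mount 0.64 [254 195 263 202] tote [-24.  70.   9.]
```

View pics/t11.png

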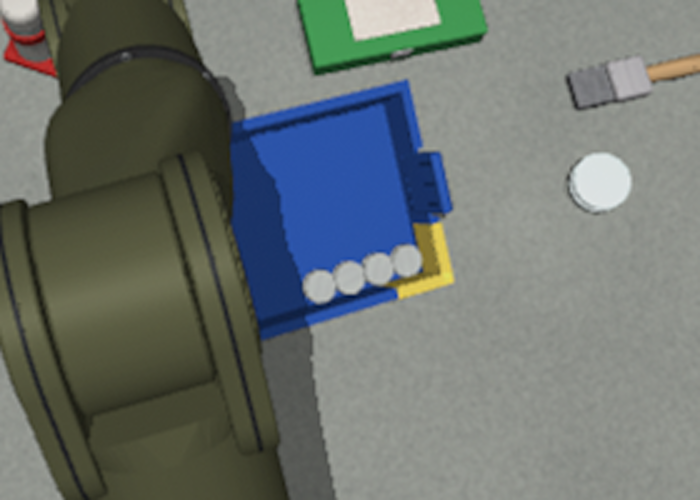

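The row stayed (gx .25, gy .30). I check that the grip isn't creeping on the flange, by computing the TCP in the tote frame for each fit.

Run:
```python
from h import *
from scipy.spatial.transform import Rotation as Ro
T={7:[.5766,.1535,.088],8:[.5721,.1321,.1398],9:[.5788,.1163,.1701],10:[.5803,.0892,.2059],11:[.6028,.1159,.1524]}
for k,t in T.items():
    q=np.load(f"pics/q{k}.npy");R=Ro.from_rotvec(q[:3]).as_matrix()
    t=np.array(t)*1e3; g=t+[0,0,15]
    print(k,"TCP",((t-q[3:])@R).round(1),"15mm above",((g-q[3:])@R).round(1))
a,b=pickle.load(open("pics/11.pkl","rb"));q=np.load("pics/q11.npy");R=Ro.from_rotvec(q[:3]).as_matrix()
h=cv2.cvtColor(b["img"],cv2.COLOR_RGB2HSV); m=(h[...,1]<60)&(h[...,2]>110)
X=pts(b,np.ones((420,560),bool)&(b["depth"]>0)); TT=(X*1e3-q[3:])@R
v,u=np.where(b["depth"]>0); M=np.zeros((420,560),bool); s=(abs(TT[:,0])<136)&(abs(TT[:,1])<92)&(TT[:,2]>6)&(TT[:,2]<26); M[v[s],u[s]]=True
M&=m
n,l,st,c=cv2.connectedComponentsWithStats(M.astype(np.uint8))
Y=(pts(b,M)*1e3-q[3:])@R; print(len(Y),Y[:,0].min(),Y[:,0].max(),Y[:,1].min(),Y[:,1].max())
```

```text
7 TCP [119.5 -90.3  31.9] 15mm above [120.6 -93.2  46.6]
8 TCP [118.3 -88.5  34.2] 15mm above [120.2 -94.5  47.8]
9 TCP [117.5 -87.   34.8] 15mm above [120.7 -94.   47.7]
10 TCP [115.5 -87.6  36.2] 15mm above [120.6 -94.9  48.3]
11 TCP [116.2 -89.6  34.5] 15mm above [119.9 -94.   48.3]
509 -135.7656579209968 -9.25796745262509 59.78674107589682 91.42009556752878
```

The grip hasn't crept (the flange point stays at x≈120, y≈-94). The row reaches x≈-9. I use bench friction at the corner: dragging sideways towards -y should take out roll and add pitch.

Call:
{"method": "send_rows", "body": {"series": [{"grip": 0,"dx": 0,"dy": 4,"dz": 0,"turn": 0},{"grip": 0,"dx": 0,"dy": 4,"dz": 0,"turn": 0},{"grip": 0,"dx": 0,"dy": 4,"dz": 0,"turn": 0},{"grip": 0,"dx": 0,"dy": 4,"dz": 0,"turn": 0},{"grip": 0,"dx": 0,"dy": 0,"dz": 0,"turn": 0},{"grip": 0,"dx": 0,"dy": 0,"dz": 0,"turn": 0}]}}

```text
clock: 18.15
tool_pos: [0.6179, 0.1227, 0.1523]
eef_rot: [0.562, 0.827, 0.001, 0.0]
contact_force: [0.1, 0.5, -2.4]
opening: 0.106
```

```bash
python3 look.py 12; python3 fit.py 12 11 | head -3
```

```text
18.25 [0.6178 0.1227 0.1524] 0.10276359464296184 [-0.51  1.37 -2.39] [ 0.04  0.19 -0.14]
both
n 3943 med res 0.0 tilt 22.7 g [-0.252  0.292 -0.923] origin [574.9   7.5  65.6] yaw 107.0
corner z (-+ yellow): 2.6 (--) 58.1 (++) 73.1 (+-) 128.6 yellow xy [ 525.8 -141.6]
```

View pics/t12.png

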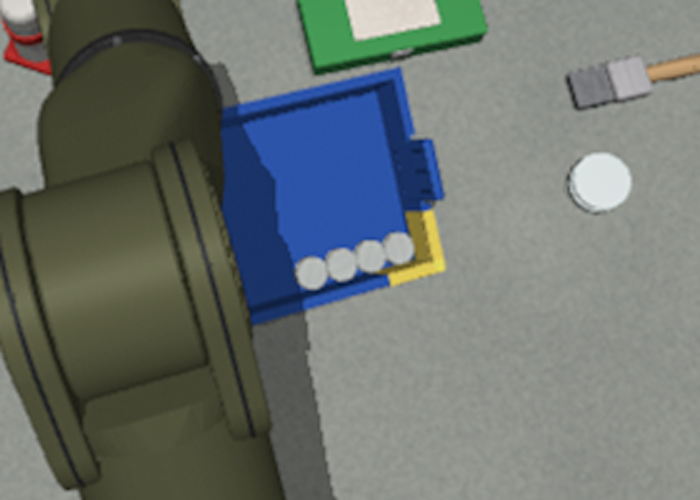

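Dragging only slid the tote (gx, gy unchanged). Another try: go higher, where lift goes into pitch, then lower again so that roll leaves first, and shake the row while gy is small.

Call:
{"method": "send_rows", "body": {"series": [{"grip": 0,"dx": -2,"dy": -5,"dz": -6.5,"turn": 0.005},{"grip": 0,"dx": -2,"dy": -5,"dz": -6.5,"turn": 0.005},{"grip": 0,"dx": -2,"dy": -5,"dz": -6.5,"turn": 0.005},{"grip": 0,"dx": -2,"dy": -5,"dz": -6.5,"turn": 0.005},{"grip": 0,"dx": -2,"dy": -5,"dz": -6.5,"turn": 0.005},{"grip": 0,"dx": -2,"dy": -5,"dz": -6.5,"turn": 0.005},{"grip": 0,"dx": -2,"dy": -5,"dz": -6.5,"turn": 0.005},{"grip": 0,"dx": -2,"dy": -5,"dz": -6.5,"turn": 0.005},{"grip": 0,"dx": -5,"dy": -0.5,"dz": -5.5,"turn": 0},{"grip": 0,"dx": -5,"dy": -0.5,"dz": -5.5,"turn": 0},{"grip": 0,"dx": -5,"dy": -0.5,"dz": -5.5,"turn": 0},{"grip": 0,"dx": -5,"dy": -0.5,"dz": -5.5,"turn": 0},{"grip": 0,"dx": -5,"dy": -0.5,"dz": -5.5,"turn": 0},{"grip": 0,"dx": -5,"dy": -0.5,"dz": -5.5,"turn": 0},{"grip": 0,"dx": -5,"dy": -0.5,"dz": -5.5,"turn": 0},{"grip": 0,"dx": -5,"dy": -0.5,"dz": -5.5,"turn": 0},{"grip": 0,"dx": 0,"dy": 0,"dz": 0,"turn": 0},{"grip": 0,"dx": 0,"dy": 0,"dz": 0,"turn": 0}]}}

```text
clock: 20.15
tool_pos: [0.5954, 0.0543, 0.2484]
eef_rot: [0.579, 0.815, 0.0, 0.0]
contact_force: [-1.2, 0.1, -2.8]
opening: 0.102
```

```bash
python3 look.py 13; python3 fit.py 13 10 | head -3
```

```text
20.25 [0.5952 0.0547 0.2481] 0.10336803520015511 [ 1.53  1.   -3.85] [ 0.21 -0.09 -0.02]
both
n 2591 med res 0.0 tilt 44.2 g [-0.497  0.488 -0.717] origin [569.6 -16.7 118.2] yaw 110.9
corner z (-+ yellow): 2.3 (--) 95.0 (++) 141.4 (+-) 234.1 yellow xy [ 530.2 -133.5]
```

View pics/t13.png

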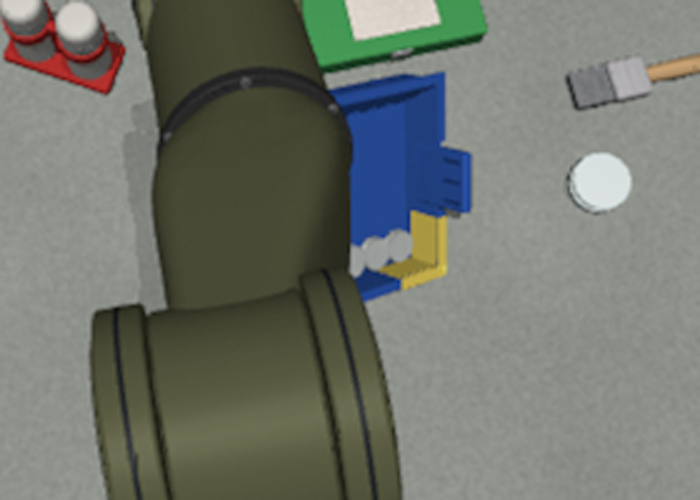

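View pics/s13.png

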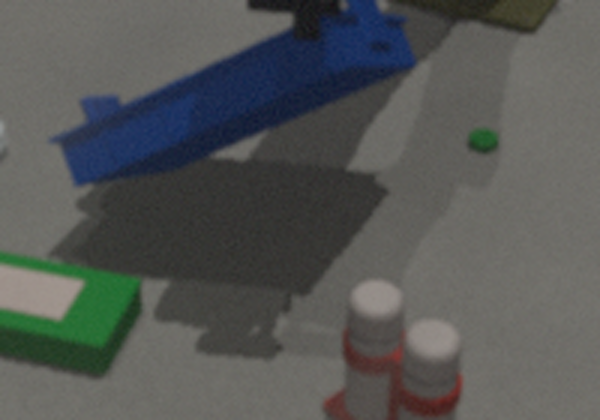

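gx is .50, gy .49, corner still down. Now I lower so roll leaves first, with a little drag back towards the robot.

Call:
{"method": "send_rows", "body": {"series": [{"grip": 0,"dx": 2,"dy": 2,"dz": 6.5,"turn": -0.003},{"grip": 0,"dx": 2,"dy": 2,"dz": 6.5,"turn": -0.003},{"grip": 0,"dx": 2,"dy": 2,"dz": 6.5,"turn": -0.003},{"grip": 0,"dx": 2,"dy": 2.3,"dz": 6.5,"turn": -0.003},{"grip": 0,"dx": 2,"dy": 2.3,"dz": 6.5,"turn": -0.003},{"grip": 0,"dx": 2,"dy": 2.3,"dz": 6.5,"turn": -0.003},{"grip": 0,"dx": 2,"dy": 2.3,"dz": 6.5,"turn": -0.003},{"grip": 0,"dx": 2,"dy": 2.3,"dz": 6.5,"turn": -0.003},{"grip": 0,"dx": 2,"dy": 2.3,"dz": 6.5,"turn": -0.003},{"grip": 0,"dx": 2,"dy": 2.3,"dz": 6.5,"turn": -0.003},{"grip": 0,"dx": 2,"dy": 2.3,"dz": 6.5,"turn": -0.003},{"grip": 0,"dx": 2,"dy": 2.3,"dz": 6.5,"turn": -0.003},{"grip": 0,"dx": 2,"dy": 2.3,"dz": 6.5,"turn": -0.003},{"grip": 0,"dx": 0,"dy": 0,"dz": 0,"turn": 0},{"grip": 0,"dx": 0,"dy": 0,"dz": 0,"turn": 0}]}}

```text
clock: 21.85
tool_pos: [0.6132, 0.0881, 0.1634]
eef_rot: [0.563, 0.826, -0.0, -0.0]
contact_force: [-0.2, 1.6, -1.4]
opening: 0.105
```

```bash
python3 look.py 14; python3 fit.py 14 11 | head -3
```

```text
21.95 [0.6133 0.0879 0.1638] 0.10892229461952226 [-0.01  1.04 -1.37] [-0.04  0.25 -0.11]
both
n 3462 med res 0.0 tilt 24.3 g [-0.305  0.275 -0.912] origin [569.7 -23.1  71.5] yaw 107.9
corner z (-+ yellow): 2.6 (--) 54.9 (++) 88.0 (+-) 140.4 yellow xy [ 521.6 -170. ]
```

View pics/t14.png

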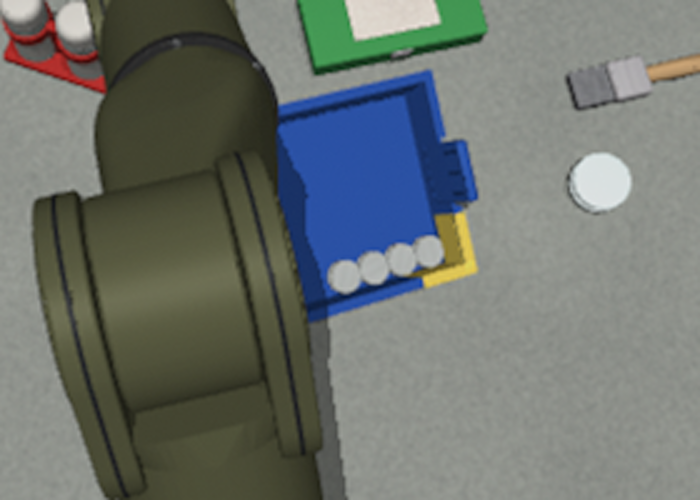

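Both leave together, so this gives no pitch-only state, and the row stays. There is plenty of time (22 of 58 s), so I lower the tote gently flat, drag the farthest mount off the row with the fingertip into the yellow quarter's second row, and tip again. That should end in a compact cluster.

Call:
{"method": "send_rows", "body": {"series": [{"grip": 0,"dx": 2,"dy": 1.2,"dz": 7,"turn": 0},{"grip": 0,"dx": 2,"dy": 1.2,"dz": 7,"turn": 0},{"grip": 0,"dx": 2.5,"dy": 1,"dz": 7,"turn": 0},{"grip": 0,"dx": 2.5,"dy": 1,"dz": 7,"turn": 0},{"grip": 0,"dx": 2.5,"dy": 1,"dz": 7,"turn": 0},{"grip": 0,"dx": 2.5,"dy": 1,"dz": 7,"turn": 0},{"grip": 0,"dx": 3,"dy": 0.8,"dz": 7,"turn": 0},{"grip": 0,"dx": 3,"dy": 0.8,"dz": 7,"turn": 0},{"grip": 0,"dx": 3,"dy": 0.8,"dz": 7,"turn": 0},{"grip": 0,"dx": 3,"dy": 0.8,"dz": 7,"turn": 0},{"grip": 0,"dx": 3,"dy": 0.8,"dz": 7,"turn": 0},{"grip": 0,"dx": 3,"dy": 0.6,"dz": 7,"turn": 0},{"grip": 0,"dx": 3,"dy": 0.6,"dz": 7,"turn": 0},{"grip": 0,"dx": 3,"dy": 0.4,"dz": 7,"turn": 0},{"grip": 0,"dx": 3,"dy": 0.3,"dz": 7,"turn": 0},{"grip": 0,"dx": 3,"dy": 0,"dz": 7,"turn": 0},{"grip": 0,"dx": 2,"dy": 0,"dz": 6,"turn": 0},{"grip": 0,"dx": 0,"dy": 0,"dz": 0,"turn": 0}]}}

```text
clock: 23.85
tool_pos: [0.6073, 0.1364, 0.0448]
eef_rot: [0.563, 0.827, -0.0, -0.001]
contact_force: [0.2, -0.5, -2.2]
opening: 0.109
```

```bash
python3 look.py 15; python3 fit.py 15 7 | head -3
```

```text
23.95 [0.6082 0.136  0.0457] 0.10564224136337465 [-0.54 -0.26 -2.73] [-0.19  0.12 -0.06]
both
n 5052 med res 0.0 tilt 2.5 g [-0.006  0.043 -0.999] origin [565.4  -8.9   7.4] yaw 110.8
corner z (-+ yellow): 2.5 (--) 10.6 (++) 4.3 (+-) 12.4 yellow xy [ 526.3 -173.5]
```

View pics/t15.png

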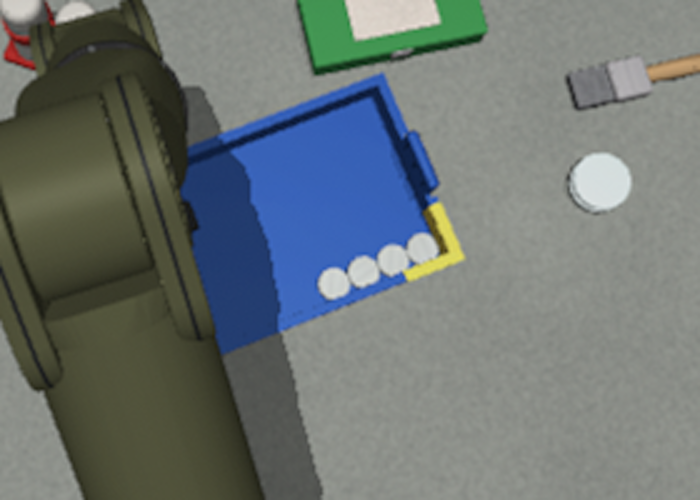

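Call:
{"method": "send_rows", "body": {"series": [{"grip": 0,"dx": 0,"dy": 0,"dz": 5,"turn": 0},{"grip": 0,"dx": 0,"dy": 0,"dz": 5,"turn": 0},{"grip": 0.5,"dx": 0,"dy": 0,"dz": 0,"turn": 0},{"grip": 0.5,"dx": 0,"dy": 0,"dz": 0,"turn": 0},{"grip": 0.5,"dx": 0,"dy": 0,"dz": 0,"turn": 0},{"grip": 0.5,"dx": 0,"dy": 0,"dz": -15,"turn": 0},{"grip": 0.5,"dx": 0,"dy": 0,"dz": -30,"turn": 0},{"grip": 0.3,"dx": 0,"dy": 0,"dz": -20,"turn": 0}], "force": 18}}

```text
clock: 24.85
tool_pos: [0.6088, 0.1358, 0.1033]
eef_rot: [0.563, 0.826, 0.001, 0.001]
contact_force: [1.0, -0.1, 0.2]
opening: 0.431
```

```bash
python3 look.py 16; python3 fit.py 16 15 | head -3
python3 - <<'E'
from h import *
from scipy.spatial.transform import Rotation as Ro
a,b=pickle.load(open("pics/16.pkl","rb"));q=np.load("pics/q16.npy");R=Ro.from_rotvec(q[:3]).as_matrix()
h=cv2.cvtColor(b["img"],cv2.COLOR_RGB2HSV); m=((h[...,1]<70)&(h[...,2]>90)).astype(np.uint8); m[:, :300]=0; m[:230]=0;m[:,375:]=0; m[260:]=0
g=cv2.GaussianBlur(cv2.cvtColor(b["img"],cv2.COLOR_RGB2GRAY),(3,3),0)
for (u,v) in [(323.6,243.6),(335.2,238.4),(347.2,234),(358.8,229)]:
    mm=np.zeros((420,560),bool); cv2_=np.hypot(np.arange(560)[None]-u,np.arange(420)[:,None]-v); mm=cv2_<3
    X=pts(b,mm)*1e3; print(X.mean(0).round(1),((X.mean(0)-q[3:])@R).round(1))
E
```

```text
24.95 [0.6105 0.1362 0.1047] 0.34048178002769935 [1.01 0.59 0.59] [-0.05  0.06  0.01]
both
n 5169 med res 0.0 tilt 0.1 g [ 0.001  0.    -1.   ] origin [565.1  -9.3   2.8] yaw 110.9
corner z (-+ yellow): 2.9 (--) 3.0 (++) 2.6 (+-) 2.7 yellow xy [ 526.2 -174. ]
[501.3 -61.2  14.3] [-25.8  78.1  11.5]
[513.7 -90.4  15. ] [-57.5  76.9  12.2]
[ 524.6 -121.    15.6] [-90.   77.6  12.7]
[ 537.1 -150.2   14.6] [-121.6   76.3   11.7]
```

View pics/t16.png

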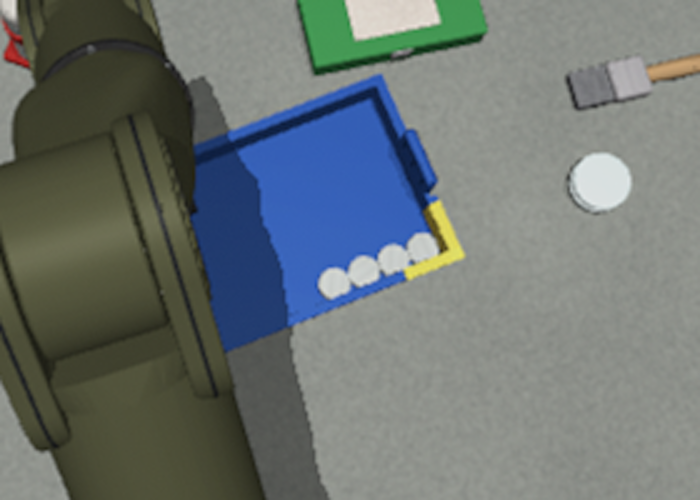

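The tote is flat. The farthest mount is at tote (-25,75), top 14 mm above the bench. I go over it with closed fingertips.

Call:
{"method": "send_rows", "body": {"series": [{"grip": 0,"dx": -29,"dy": -32.4,"dz": 0,"turn": 0},{"grip": 0,"dx": -29,"dy": -32.4,"dz": 0,"turn": 0},{"grip": 0,"dx": -29,"dy": -32.4,"dz": 0,"turn": 0},{"grip": 0,"dx": -29,"dy": -32.4,"dz": 0,"turn": 0},{"grip": 0,"dx": -29,"dy": -32.4,"dz": 10,"turn": 0},{"grip": 0,"dx": 0,"dy": 0,"dz": 30,"turn": 0},{"grip": 0,"dx": 0,"dy": 0,"dz": 25,"turn": 0},{"grip": 0,"dx": 0,"dy": 0,"dz": 15,"turn": 0},{"grip": 0,"dx": 0,"dy": 0,"dz": 5,"turn": 0},{"grip": 0,"dx": 0,"dy": 0,"dz": 0,"turn": 0},{"grip": 0,"dx": 0,"dy": 0,"dz": 0,"turn": 0}]}}

```text
clock: 26.15
tool_pos: [0.5102, -0.0584, 0.0156]
eef_rot: [0.563, 0.827, -0.0, -0.0]
contact_force: [-0.2, -0.1, 0.5]
opening: 0.004
```

Run:
```python
from h import *
p=snapshot("wrist"); cv2.imwrite("pics/w17.png",p["img"][:,:,::-1]); 
s=get_state(); print(s["clock"],s["tool_pos"],s["opening"],s["contact_force"])
```

```text
26.2 [ 0.51032498 -0.05841858  0.0157379 ] 0.0005193036356541776 [-0.28545548  0.03181376 -0.03834676]
```

View pics/w17.png

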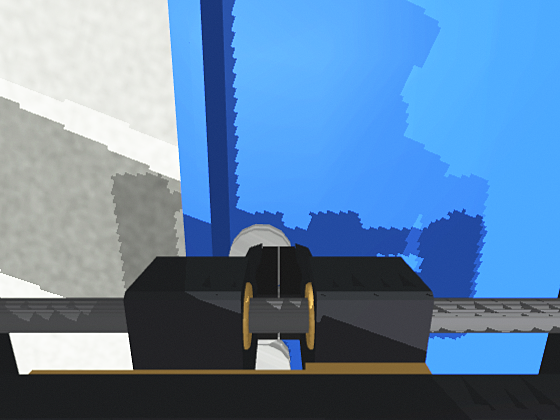

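The fingertips are just above the mount (its rim shows at (262,238)). I press lightly and drag it 45 mm towards -y.

Call:
{"method": "send_rows", "body": {"series": [{"grip": 0,"dx": 0,"dy": 0,"dz": 2,"turn": 0},{"grip": 0,"dx": 0,"dy": 0,"dz": 1.5,"turn": 0},{"grip": 0,"dx": 0,"dy": 0,"dz": 0,"turn": 0}]}}

```text
clock: 26.5
tool_pos: [0.5107, -0.0585, 0.0144]
eef_rot: [0.563, 0.827, 0.0, 0.001]
contact_force: [-2.9, 1.1, 21.9]
opening: 0.006
```

Call:
{"method": "send_rows", "body": {"series": [{"grip": 0,"dx": 0,"dy": 4,"dz": -0.8,"turn": 0},{"grip": 0,"dx": 0,"dy": 8,"dz": 0,"turn": 0},{"grip": 0,"dx": 0,"dy": 8,"dz": 0,"turn": 0},{"grip": 0,"dx": 0,"dy": 8,"dz": 0,"turn": 0},{"grip": 0,"dx": 0,"dy": 8,"dz": 0,"turn": 0},{"grip": 0,"dx": 0,"dy": 8,"dz": 0,"turn": 0}]}}

```text
clock: 27.1
tool_pos: [0.5512, -0.0431, 0.0144]
eef_rot: [0.563, 0.826, -0.0, 0.0]
contact_force: [-3.6, -1.4, 13.5]
opening: -0.001
```

Run:
```python
from h import *
p=snapshot("wrist"); cv2.imwrite("pics/w18.png",p["img"][:,:,::-1]); 
s=get_state(); print(s["clock"],s["tool_pos"],s["opening"],s["contact_force"])
```

```text
27.15 [ 0.55322871 -0.0422316   0.01444477] 0.009139954333913371 [-0.78978955 -0.51664946 12.15522841]
```

View pics/w18.png

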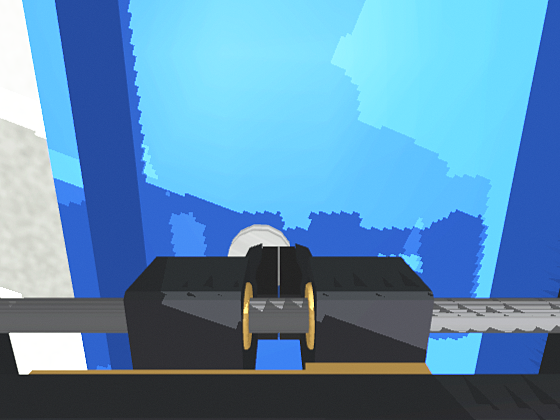

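The mount follows the fingertip. Now I drag it 58 mm towards -x, stopping short of the -x grip, and lift off.

Call:
{"method": "send_rows", "body": {"series": [{"grip": 0,"dx": -4,"dy": 0,"dz": 0,"turn": 0},{"grip": 0,"dx": -8,"dy": 0,"dz": 0,"turn": 0},{"grip": 0,"dx": -8,"dy": 0,"dz": 0,"turn": 0},{"grip": 0,"dx": -8,"dy": 0,"dz": 0,"turn": 0},{"grip": 0,"dx": -8,"dy": 0,"dz": 0,"turn": 0},{"grip": 0,"dx": -8,"dy": 0,"dz": 0,"turn": 0},{"grip": 0,"dx": -8,"dy": 0,"dz": 0,"turn": 0},{"grip": 0,"dx": -6,"dy": 0,"dz": 0,"turn": 0},{"grip": 0,"dx": 0,"dy": 0,"dz": 0,"turn": 0},{"grip": 0,"dx": 0,"dy": 0,"dz": -20,"turn": 0},{"grip": 0,"dx": 0,"dy": 0,"dz": -40,"turn": 0},{"grip": 0,"dx": 0,"dy": 0,"dz": -35,"turn": 0},{"grip": 0.5,"dx": 40,"dy": 24,"dz": 0,"turn": 0},{"grip": 0.5,"dx": 40,"dy": 24,"dz": 0,"turn": 0},{"grip": 0.5,"dx": 40,"dy": 24,"dz": 0,"turn": 0},{"grip": 0.5,"dx": 40,"dy": 24,"dz": 0,"turn": 0},{"grip": 0.5,"dx": 40,"dy": 24,"dz": 0,"turn": 0},{"grip": 0.5,"dx": 0,"dy": 0,"dz": 0,"turn": 0},{"grip": 0.5,"dx": 0,"dy": 0,"dz": 0,"turn": 0}]}}

```text
clock: 29.05
tool_pos: [0.6105, 0.1353, 0.1078]
eef_rot: [0.562, 0.827, 0.0, -0.0]
contact_force: [0.6, -0.8, -0.2]
opening: 0.503
```

```bash
python3 look.py 19; python3 fit.py 19 16 | head -3
python3 - <<'E'
from h import *
from scipy.spatial.transform import Rotation as Ro
q=np.load("pics/q19.npy");R=Ro.from_rotvec(q[:3]).as_matrix(); s=get_state()
print(((s["tool_pos"]*1e3-q[3:])@R).round(1), "tool yaw",np.degrees(2*np.arctan2(s["eef_rot"][1],s["eef_rot"][0])))
E
```

```text
29.15 [0.6107 0.1315 0.1079] 0.49846638192133524 [-0.64  0.45 -0.56] [-0.1   0.03 -0.03]
both
n 5005 med res 0.0 tilt 0.0 g [ 0. -0. -1.] origin [565.   -9.    2.8] yaw 110.8
corner z (-+ yellow): 2.9 (--) 2.8 (++) 2.8 (+-) 2.8 yellow xy [ 526.  -173.6]
[114.6 -92.6 105.2] tool yaw 111.30768022070417
```

View pics/t19.png

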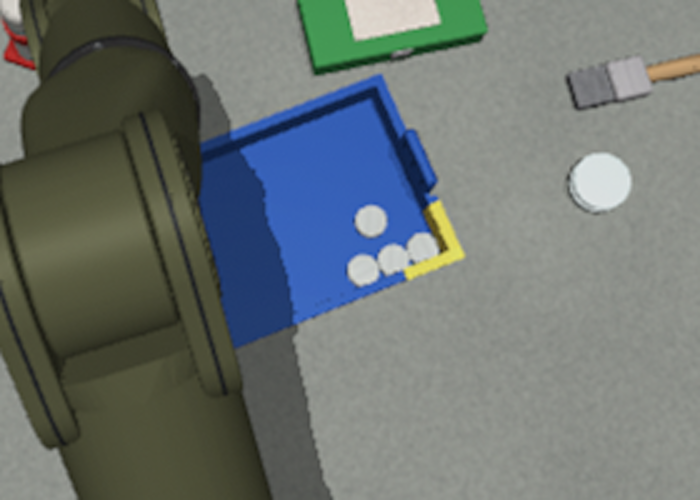

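The tote hasn't moved, and the fourth mount is now at crop (370,221), in the second row by the corner. I regrasp the -y flange at the same place.

Call:
{"method": "send_rows", "body": {"series": [{"grip": 0.5,"dx": 1,"dy": 2,"dz": 0,"turn": 0},{"grip": 0.5,"dx": 0,"dy": 0,"dz": 30,"turn": 0},{"grip": 0.5,"dx": 0,"dy": 0,"dz": 27,"turn": 0},{"grip": 0.5,"dx": 0,"dy": 0,"dz": 12,"turn": 0},{"grip": 0.5,"dx": 0,"dy": 0,"dz": 6,"turn": 0},{"grip": 0.5,"dx": 0,"dy": 0,"dz": 0,"turn": 0},{"grip": 0,"dx": 0,"dy": 0,"dz": 0,"turn": 0},{"grip": 0,"dx": 0,"dy": 0,"dz": 0,"turn": 0},{"grip": 0,"dx": 0,"dy": 0,"dz": 0,"turn": 0},{"grip": 0,"dx": 0,"dy": 0,"dz": 0,"turn": 0},{"grip": 0,"dx": 0,"dy": 0,"dz": 0,"turn": 0},{"grip": 0,"dx": 0,"dy": 0,"dz": 0,"turn": 0}], "force": 20}}

```text
clock: 30.45
tool_pos: [0.6121, 0.135, 0.0334]
eef_rot: [0.563, 0.826, -0.0, -0.0]
contact_force: [-1.2, -1.1, 3.8]
opening: 0.108
```

Held (9.5 mm). I lift along the same arc.

Call:
{"method": "send_rows", "body": {"series": [{"grip": 0,"dx": -1,"dy": -0.8,"dz": -7,"turn": 0},{"grip": 0,"dx": -1,"dy": -0.8,"dz": -7,"turn": 0},{"grip": 0,"dx": -1,"dy": -0.8,"dz": -7,"turn": 0},{"grip": 0,"dx": -1,"dy": -0.8,"dz": -7,"turn": 0},{"grip": 0,"dx": -1.5,"dy": -1.1,"dz": -7,"turn": 0},{"grip": 0,"dx": -1.5,"dy": -1.1,"dz": -7,"turn": 0},{"grip": 0,"dx": -1.5,"dy": -1.1,"dz": -7,"turn": 0.005},{"grip": 0,"dx": -1.5,"dy": -1.1,"dz": -6,"turn": 0.005},{"grip": 0,"dx": -1.5,"dy": -2,"dz": -6.5,"turn": 0.005},{"grip": 0,"dx": -1.5,"dy": -2,"dz": -6.5,"turn": 0.005},{"grip": 0,"dx": -1.5,"dy": -2,"dz": -6.5,"turn": 0.005},{"grip": 0,"dx": -1.5,"dy": -2,"dz": -6.5,"turn": 0.005},{"grip": 0,"dx": -2,"dy": -2,"dz": -6.5,"turn": 0.005},{"grip": 0,"dx": -2,"dy": -2,"dz": -6.5,"turn": 0.005},{"grip": 0,"dx": -2,"dy": -2,"dz": -6.5,"turn": 0.005},{"grip": 0,"dx": -2,"dy": -2,"dz": -6.5,"turn": 0.005},{"grip": 0,"dx": 0,"dy": 0,"dz": 0,"turn": 0},{"grip": 0,"dx": 0,"dy": 0,"dz": 0,"turn": 0},{"grip": 0,"dx": 0,"dy": 0,"dz": 0,"turn": 0}]}}

```text
clock: 32.35
tool_pos: [0.5985, 0.1047, 0.1397]
eef_rot: [0.583, 0.812, -0.0, -0.0]
contact_force: [0.2, -1.0, -3.5]
opening: 0.104
```

```bash
python3 look.py 20; python3 fit.py 20 8 | head -3
```

```text
32.45 [0.5985 0.1048 0.1396] 0.10558657211445253 [-0.57 -1.18 -2.52] [-0.07  0.15 -0.13]
both
n 3816 med res 0.0 tilt 26.7 g [-0.107  0.436 -0.894] origin [569.  -18.2  58.2] yaw 106.6
corner z (-+ yellow): 1.8 (--) 84.7 (++) 31.7 (+-) 114.5 yellow xy [ 525.7 -171.8]
```

View pics/t20.png

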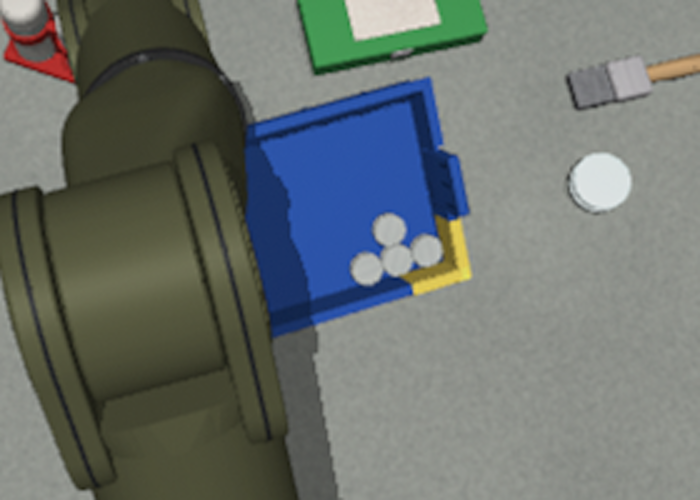

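The mounts form a compact cluster: three at the wall and one on top at crop (390,230). I continue into pitch as before.

Call:
{"method": "send_rows", "body": {"series": [{"grip": 0,"dx": -3.5,"dy": -0.5,"dz": -6,"turn": 0},{"grip": 0,"dx": -3.5,"dy": -0.5,"dz": -6,"turn": 0},{"grip": 0,"dx": -3.5,"dy": -0.5,"dz": -6,"turn": 0},{"grip": 0,"dx": -3.5,"dy": -0.5,"dz": -6,"turn": 0},{"grip": 0,"dx": -3.5,"dy": -0.5,"dz": -6,"turn": 0},{"grip": 0,"dx": -4.2,"dy": -1,"dz": -6,"turn": 0},{"grip": 0,"dx": -4.2,"dy": -1,"dz": -6,"turn": 0},{"grip": 0,"dx": -4.2,"dy": -1,"dz": -6,"turn": 0},{"grip": 0,"dx": -4.4,"dy": -1,"dz": -6,"turn": 0},{"grip": 0,"dx": -4.4,"dy": -1,"dz": -6,"turn": 0},{"grip": 0,"dx": -4.4,"dy": -1,"dz": -6,"turn": 0},{"grip": 0,"dx": -2.5,"dy": -0.5,"dz": -3,"turn": 0},{"grip": 0,"dx": 0,"dy": 0,"dz": 0,"turn": 0},{"grip": 0,"dx": 0,"dy": 0,"dz": 0,"turn": 0},{"grip": 0,"dx": 0,"dy": 0,"dz": 0,"turn": 0}]}}

```text
clock: 34.05
tool_pos: [0.6046, 0.0588, 0.2087]
eef_rot: [0.583, 0.812, -0.0, -0.0]
contact_force: [-0.1, 0.2, -3.7]
opening: 0.1
```

```bash
python3 look.py 21; python3 fit.py 21 10 | grep -v mount
```

```text
34.15 [0.6047 0.0587 0.2087] 0.09755232407227754 [-1.29 -0.71 -4.83] [ 0.08  0.13 -0.02]
both
n 2563 med res 0.0 tilt 36.1 g [-0.36   0.467 -0.808] origin [573.6 -34.2  97.1] yaw 107.9
corner z (-+ yellow): 2.3 (--) 91.0 (++) 103.1 (+-) 191.8 yellow xy [ 530.2 -167.5]
top
n 1668 med res 0.0 tilt 36.3 g [-0.371  0.461 -0.806] origin [574.7 -34.3  97.9] yaw 107.0
corner z (-+ yellow): 2.1 (--) 89.6 (++) 106.1 (+-) 193.6 yellow xy [ 528.7 -165.9]
scene
n 895 med res 0.0 tilt 35.9 g [-0.352  0.469 -0.81 ] origin [573.6 -32.2  96.6] yaw 107.9
corner z (-+ yellow): 2.8 (--) 91.9 (++) 101.3 (+-) 190.4 yellow xy [ 530.5 -166.3]
```

View pics/t21.png

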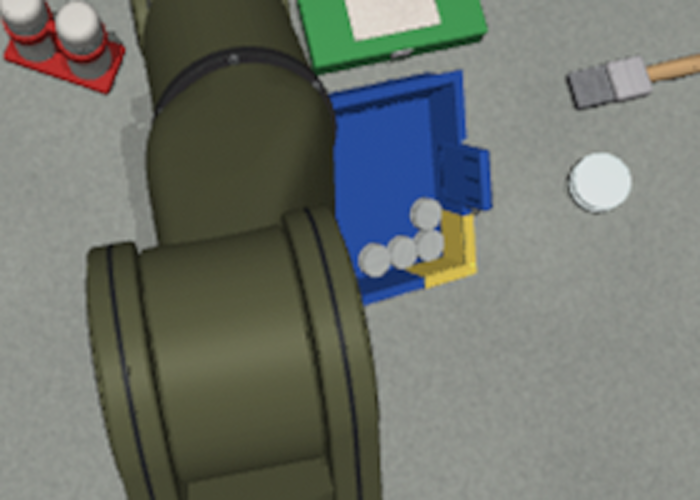

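View pics/s21.png

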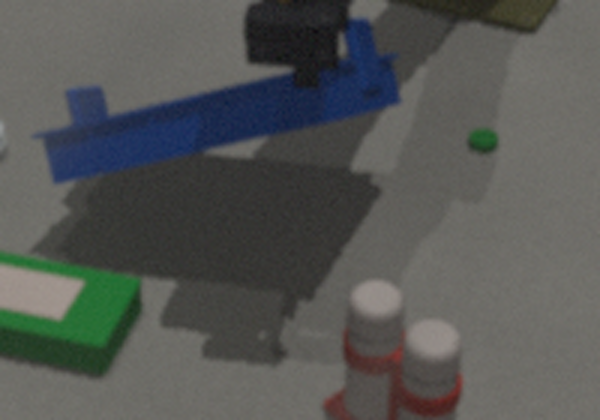

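This is an L-shaped cluster packed into the yellow corner: three along the +y wall and one on the -x wall at crop (427,213). The corner is on the bench. I hold still and check steadiness and the bystanders.

Call:
{"method": "send_rows", "body": {"series": [{"grip": 0,"dx": 0,"dy": 0,"dz": 0,"turn": 0},{"grip": 0,"dx": 0,"dy": 0,"dz": 0,"turn": 0},{"grip": 0,"dx": 0,"dy": 0,"dz": 0,"turn": 0},{"grip": 0,"dx": 0,"dy": 0,"dz": 0,"turn": 0},{"grip": 0,"dx": 0,"dy": 0,"dz": 0,"turn": 0},{"grip": 0,"dx": 0,"dy": 0,"dz": 0,"turn": 0},{"grip": 0,"dx": 0,"dy": 0,"dz": 0,"turn": 0},{"grip": 0,"dx": 0,"dy": 0,"dz": 0,"turn": 0},{"grip": 0,"dx": 0,"dy": 0,"dz": 0,"turn": 0},{"grip": 0,"dx": 0,"dy": 0,"dz": 0,"turn": 0}]}}

```text
clock: 35.25
tool_pos: [0.6048, 0.0584, 0.209]
eef_rot: [0.583, 0.812, 0.0, -0.0]
contact_force: [-0.0, -0.1, -4.0]
opening: 0.106
```

```bash
python3 look.py 22; python3 fit.py 22 21 | head -3
python3 - <<'E'
from h import *
from scipy.spatial.transform import Rotation as Ro
a,b=pickle.load(open("pics/22.pkl","rb")); q=np.load("pics/q22.npy");R=Ro.from_rotvec(q[:3]).as_matrix()
for u,v in [(427,213),(430,245),(403,252),(375,260)]:
    mm=np.hypot(np.arange(560)[None]-(190+u/2.5),np.arange(420)[:,None]-(130+v/2.5))<2.5
    X=pts(b,mm)*1e3; print("mount tote",((X.mean(0)-q[3:])@R).round(0))
a0=pickle.load(open("pics/top0.pkl","rb")); d=np.abs(b["img"].astype(int)-a0["img"]).max(2)>60
cv2.imwrite("pics/diff.png",np.hstack([cv2.resize(b["img"][:,:,::-1],(400,300)),cv2.cvtColor(cv2.resize((d*255).astype(np.uint8),(400,300)),cv2.COLOR_GRAY2BGR)]))
E
```

```text
35.35 [0.6048 0.0584 0.209 ] 0.10155997477118134 [-0.74  0.27 -3.59] [ 0.07  0.11 -0.07]
both
n 2569 med res 0.0 tilt 36.1 g [-0.36   0.468 -0.808] origin [573.8 -34.4  97.1] yaw 107.9
corner z (-+ yellow): 2.3 (--) 91.1 (++) 103.0 (+-) 191.8 yellow xy [ 530.4 -167.7]
mount tote [-122.   43.   13.]
mount tote [-124.   77.   12.]
mount tote [-91.  76.  12.]
mount tote [-58.  76.  12.]
```

View pics/diff.png

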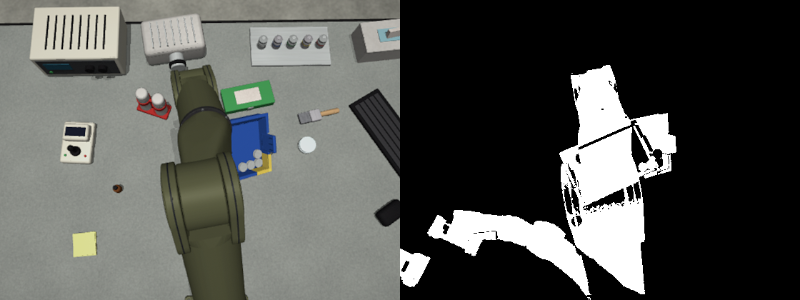

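Steady, and the difference image shows changes only at the arm, its shadow and the tote; the scene view still shows the green look-alike in its place. I hand in.

```bash
python3 -c "
from plant import *
print(finish_job())"
```

```text
the job is handed in; nothing more can be done
None
```

The stray mount is in the tote, and all four mounts are together in the yellow-taped corner. The arm is still holding the tote tilted on the bench. I handed it in at about 35 s of the 58 s allowed.

**What I did**
- **Placing the mount:** I set the mount down on the tote floor, with light contact (about 5 N) before letting go.
- **First tip:** The tool can only turn about the vertical, so I held the tote by its rim at the end away from the yellow corner, not by the end grip. I then tipped it about the yellow corner. The mounts slid into a long row along one wall.
- **Second tip:** Raising and lowering the tote again didn't shorten the row, so I set it flat. I moved the farthest mount nearer the corner with a fingertip (up to about 22 N on the mount), then took hold and tipped it again.

**Last checks**
- **Mounts:** In the tote's frame they are at about (-124, 77), (-91, 76), (-58, 76) and (-122, 43) mm. That is an L in the yellow corner, with the farthest about 80 mm from it.
- **Tote:** It is tilted 36°. The fitted corner height is 2.3 mm, but it read 2.8 mm when the tote was flat, so the corner is on the bench. The tilt and position stayed the same over the last second.
- **Other things on the bench:** The top view shows change only at the arm, its shadow and the tote. The green look-alike was hidden from that view, but the scene camera showed it in its place.
- **Failed or disagreed:** The networks missed the mount when it was in shadow and most of the mounts in the tilted tote, so I measured those positions from the depth images. The tote also ended a couple of centimetres from where it started.

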